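# Turn the specimen discs over for the imaging stage

## Robot

A 6-joint arm with a two-finger parallel gripper is mounted at the origin on the work surface. World frame = base frame: x ahead of the robot, y to its left, z up, the work surface at z = 0. Lengths are in m, angles in rad, forces in N, time in s.
With the tool pointing down it reaches from about 0.375 to 0.9 m from the base axis. Payload 3.1 kg.
Tool frame: the origin (TCP) lies on the centre line of the jaws, within the pads' length; the fingertips stand 17 mm ahead of it and the grasp point (between the pads) lies 2 mm behind it; y points along the fingers, x is the direction in which the jaws open and shut, and the axes are right-handed (so a half turn about y gives the same grasp; the last joint's range is limited). The gripper opens to 85 mm and grips with 20 to 120 N. Pads are 22 mm wide; open, the fingers measure 114 mm over their backs; the gripper's body (76 mm by 85 mm) begins 54 mm behind the grasp point. The pads swing forward as they close: fully open they stand 13 mm farther back than shut.
Start: joints at [1.042, 0.527, 1.433, -0, 1.181, -0.178], TCP at [0.215, 0.587, 0.248] pointing down, gripper open.
Joint ranges: [-3.08, 3.08], [-0.75, 2.2], [0.22, 2.44], [-1.43, 4.57], [0, 2.65], [-2.85, 2.85]. Speed limits (rad/s): [2.79, 2.79, 3.14, 3.14, 3.14, 3.14].

## Interface

Orientations are given as a unit quaternion [w, x, y, z].
In Python, from workcell import manip gives the robot as it stands.
- The arm moves only by the tool play_rows, never from a script. Its argument "steps" is a list that holds one entry, the list of rows, each a list of 7 numbers: the shift along the tool's x, y, z in units of 30 mm (1.0 is 30 mm), then the turn, a rotation vector about the tool's x, y, z in units of 5 degrees (1.0 is 5 degrees), then the closure in counts, from 0 (fully open) to 255 (shut). In form: [[[dx, dy, dz, rx, ry, rz, jaw], ...]]. A call has 1 to 10 rows; each row is the pose to reach, as a shift and turn from the pose commanded when the call began, along the tool's axes at that moment; what a row does not reach only later rows make up. A row lasts 1/12 s, in which the tool goes at most 41.7 mm and 7.16 degrees, less where a joint would pass 70% of its speed; a pose out of reach is approached as far as the arm can. A call with a gripper value outside its range is refused whole. The fingers move at their own pace and stop on an object; "squeeze" is the grip in N (left out, the last holds). Time passes only in rows, so rows that repeat a pose let the fingers close. It gives the time, the measured TCP pose, the force and the opening at its end, in the units of the state.
- manip.sense(): the state, without advancing time (a new reading comes with each control period).
- manip.get_image(name): name is "side" or "top"; returns the picture (420x560x3 uint8, red, green, blue); there is no depth.
- manip.camera_info(name): a dict with "vertical_fov" (degrees; the focal length in pixels is half the picture's height over the tangent of half this angle, whatever the lens; pixels are square), "cx", "cy" (the principal point, pixels), "R" (3x3) and "t" (3): a world point X has camera coordinates R X + t. Camera axes: x right, y down, z forward; pixel columns grow to the right and rows downward; lengths in m; the calibration is good to about 2 mm. A picture is of the moment at which its call begins. camera_info takes no time and is no camera call.
- manip.sign_off(): hands the job in, once; it reports no verdict.
Trained networks look in the newest picture that a camera, given by its name, has taken for a name from the list of things; names that differ only in an ending like _2 or _b are one class to them, and where a whole thing is asked for, a point or a joint stands for the part that bears it (a point fixed in the world has none). Each returns a list of dicts, best first, with "p" (0 to 1); they miss things now and then, are a little off and sometimes report something else, mostly with a low value. They report only what shows in the picture. A call takes as long as a camera call. They do not tell look-alikes from the thing itself.
- manip.recognise(camera, name): "box" ([centre column, centre row, width, height] in pixels, round what is visible of it).
- manip.outline_of(camera, name): "pixels" (420x560 bool, what is visible of it) and "box" ([centre column, centre row, width, height] in pixels, round what is visible of it).
- manip.landmark_of(camera, name): "pixel" ([column, row] in pixels: a listed point, or the origin of a listed thing).
The state is a dict: "t": time; "joint_pos": joint angles; "dq": joint speeds; "tau": joint torques, N m; "eef_pos": TCP position; "ee_rot": TCP orientation; "ft_force": force on the tool from outside, world axes, zero at the start; "torque": the same for the moment, N m; "gripper_width": opening from 0.0 (shut) to 1.0 (fully open).
Only numpy, scipy, OpenCV 4.12 (cv2) and the standard library are available. Lean on these libraries where they do the work, as an engineer would, in place of code of your own. Each camera call takes 0.05 s, during which the arm holds its last target.

## Task

The two specimen discs in the red tray lie black face up and must be imaged yellow face up, but the discs must not be touched: cap the red tray squarely, rim to rim, with the empty blue tray (waiting mouth down on the rubber mat), turn both trays over together (the upright slot of the green jig will hold the closed pair on end for a new grip), and seat them, blue tray underneath, flat, central and squarely between the end stops on the raised bed of the black imaging stage. Then lift the emptied red tray straight off and set it down mouth down, flat and wholly on the rubber mat, leaving the blue tray with both discs on the stage. Leave the other things on the table alone.

Things in the scene. Friction and masses are not known exactly. Their poses are not given: they have to be found in the camera images.
- red_tray: bright red tray with the two discs, mouth up on the jig. 56 mm (its x) by 100 mm (y), 18 mm high, 0.06-0.10 kg, flat outer sides, the same turned half round. Origin: centre of the underside; z points out of the mouth. Two wells in a row along y, each 48 (x) by 44 mm (y), 11 mm deep, centred at y = +-24 mm; walls 4 mm, flat rims.
- blue_tray: empty blue twin of the red tray (same shape and axes), mouth down on the mat: z points down, origin on top, 18 mm above the mat. Nothing locks the trays: capped, the rims just meet; the pair is 56 x 100 x 36 mm, seam at mid-height, held closed by gripping its 56 mm width across the seam. Stood on end in the jig's slot it stays closed for a new grip (two quarter turns).
- disc_a: specimen disc, 40 mm diameter, 10 mm thick, 20 g, black on one face and yellow on the other. Origin at its centre; z points out of the black face. Lies loose in one well of the red tray, black up. In the closed pair a disc has 12 mm of play along the height but cannot tumble.
- disc_b: second disc, the same, in the other well
- jig: fixed turning jig, z up, origin under the middle of its bed: green bed 40 (its x) x 120 mm (y), top 20 mm above the table, where the red tray starts, overhanging 8 mm each side. At x = +105 mm a slot for standing the closed pair on its 56 x 36 mm end, 36 mm side along y: floor 4 mm above the table, two green fences 49 mm high, 40 mm (x) wide, 8 mm thick, at y = +-26 mm, 44 mm apart inside.
- stage: imaging stage, fixed, origin at the centre of its underside, z up: black plate 112 (its x) x 150 (y) x 4 mm with a raised bed 40 (x) x 128 mm (y), bed top 20 mm above the table. Steel stop bars at y = +-60 mm, 8 mm wide, rise 8 mm above the bed, 112 mm apart inside. Tray's place: central on the bed, long sides along y, either way round, overhanging the bed 8 mm each side.
- mat: rubber mat, fixed: black rectangle 130 mm (its x) by 170 mm (its y), 3 mm thick, origin at the centre of its underside, z up. The blue tray starts on it and the red tray ends on it, at any yaw
- lens: bystander, leave alone: black camera lens standing upright, 72 mm wide, 90 mm tall; origin at the centre of its underside
- driver: bystander, leave alone: orange-handled screwdriver lying flat on the table
- jar: bystander, leave alone: screw-top jar, 60 mm wide, 75 mm tall; origin at the centre of its underside
- cup: bystander, leave alone: open grey cup, 70 mm wide, 80 mm tall; origin at the centre of its underside
- bracket: bystander, leave alone: dark steel block, 50 x 50 x 12 mm; origin at the centre of its underside
- filter_ring: bystander, leave alone: black ring lying flat, 64 mm wide, 12 mm high; origin at the centre of its underside
There are look-alikes about, which are no part of the job. Of the things that look like the mat, the larger one is meant.

How it is judged:
On the way, in this order (a step that is already met when the one before it is completed fails the run):
1. the blue tray, mouth down, caps the red tray squarely: rims met, within 8 mm and 0.1 rad (x of blue_tray in the frame of red_tray between -0.008 and 0.008 m and y of blue_tray in the frame of red_tray between -0.008 and 0.008 m and z of blue_tray in the frame of red_tray between 0.033 and 0.039 m and angle between the y axis of blue_tray and the y axis of red_tray, either way round below 0.1 rad and angle between blue_tray's own z axis and vertical above 3.04 rad and angle between red_tray's own z axis and vertical below 0.1 rad), for 0.2 s.
2. both turned over together: blue tray flat on the stage between the stops, the red tray still capping it, both discs inside (x of red_tray in the frame of blue_tray between -0.008 and 0.008 m and y of red_tray in the frame of blue_tray between -0.008 and 0.008 m and z of red_tray in the frame of blue_tray between 0.033 and 0.039 m and angle between the y axis of red_tray and the y axis of blue_tray, either way round below 0.1 rad and angle between red_tray's own z axis and vertical above 3.04 rad and angle between blue_tray's own z axis and vertical below 0.1 rad and x of blue_tray in the frame of stage between -0.012 and 0.012 m and y of blue_tray in the frame of stage between -0.009 and 0.009 m and z of blue_tray in the frame of stage between 0.0175 and 0.0225 m and angle between the y axis of blue_tray and the y axis of stage, either way round below 0.15 rad and angle between blue_tray's own z axis and vertical below 0.06 rad and x of disc_a in the frame of blue_tray between -0.024 and 0.024 m and y of disc_a in the frame of blue_tray between -0.05 and 0.05 m and x of disc_b in the frame of blue_tray between -0.024 and 0.024 m and y of disc_b in the frame of blue_tray between -0.05 and 0.05 m), for 0.2 s.
At the end, for the whole second after the job is handed in: Blue tray mouth up, flat on the stage between the stops (centre within 12 mm along x, 9 mm along y, square within 0.15 rad), both discs flat in it, yellow up; red tray mouth down, flat on the mat (centre within 45 mm along the mat's x, 55 mm along y); all at rest (x of blue_tray in the frame of stage between -0.012 and 0.012 m and y of blue_tray in the frame of stage between -0.009 and 0.009 m and z of blue_tray in the frame of stage between 0.0175 and 0.0225 m and angle between the y axis of blue_tray and the y axis of stage, either way round below 0.15 rad and angle between blue_tray's own z axis and vertical below 0.06 rad and x of disc_a in the frame of blue_tray between -0.024 and 0.024 m and y of disc_a in the frame of blue_tray between -0.046 and 0.046 m and z of disc_a in the frame of blue_tray between 0.008 and 0.017 m and angle between each of disc_a, disc_b's own z axis and vertical above 2.99 rad and x of disc_b in the frame of blue_tray between -0.024 and 0.024 m and y of disc_b in the frame of blue_tray between -0.046 and 0.046 m and z of disc_b in the frame of blue_tray between 0.008 and 0.017 m and x of red_tray in the frame of mat between -0.045 and 0.045 m and y of red_tray in the frame of mat between -0.055 and 0.055 m and z of red_tray in the frame of mat between 0.018 and 0.024 m and angle between red_tray's own z axis and vertical above 3.06 rad and linear speed of each of red_tray, blue_tray, disc_a, disc_b below 0.02 m/s); the robot touches nothing.
It fails at once if a disc is touched by the gripper (contact force between any of disc_a, disc_b and the fingers above 0.5 N or contact force between any of disc_a, disc_b and the arm above 0.5 N).
It fails at once if a disc is spilled on to the table (height (world z) of any of disc_a, disc_b below 0.016 m).
It fails at once if another thing on the table is moved by more than 30 mm (distance of any of lens, driver, jar, cup, bracket, filter_ring from where it was at the start of the episode above 0.03 m).
It also fails if it takes over 72 s, if anything falls off the work surface, if the arm or the gripper's body presses on something with over 40 N, if the wrist force passes 120 N, or if a joint passes its speed limit or range.

## Working session

There is one attempt and no reset: what is moved stays moved. The work goes in short steps, Python scripts to look and compute and a tool call to move; the robot and the scene stay as the last step left them, time stands still between calls to the robot, and variables do not carry over. Pictures are saved under pics/ and viewed, and the job is handed in when it is done.

Besides the shell and the picture viewer there is one more tool, called as name(argument=value, ...), one argument or row to a line, values as JSON. play_rows: Moves the arm, as the interface text tells. Its arguments: {"type":"object","properties":{"steps":{"type":"array"},"squeeze":{"type":"number"}},"required":["steps"]}

```bash
mkdir -p pics; ls; python3 - <<'E'
from workcell import manip
import cv2
print(manip.sense())
for n in ("side","top"):
    im=manip.get_image(n); cv2.imwrite(f"pics/{n}0.png",im[:,:,::-1]); print(manip.camera_info(n))
E
```

```text
pics
{'t': 0.0, 'joint_pos': array([ 1.04151285e+00,  5.28458740e-01,  1.43390193e+00, -1.00858768e-05,
        1.18138127e+00, -1.78516789e-01]), 'dq': array([ 0.0004686 ,  0.00065149,  0.00027601, -0.0007538 , -0.00037099,
       -0.00065976]), 'tau': array([ 9.21272003e-04, -4.42349052e+01, -1.78030533e+01, -8.31738816e-05,
        8.38110514e-03, -3.12190252e-06]), 'eef_pos': array([0.21439971, 0.58635729, 0.24733825]), 'ee_rot': array([-0.57925075,  0.57989236,  0.40439907, -0.40577679]), 'ft_force': array([-0.62432367,  0.06491858, -0.15281244]), 'torque': array([ 0.03815894,  0.0307383 , -0.04380277]), 'gripper_width': 0.9950190342309166}
{'vertical_fov': 46.319915505356924, 'cx': 277.96916751236625, 'cy': 207.30259479847908, 'R': array([[ 0.94861328, -0.31600412, -0.0165604 ],
       [-0.25234396, -0.72385974, -0.64214453],
       [ 0.19093291,  0.61332575, -0.76640469]]), 't': array([-0.53181792,  0.17497395,  1.08886042])}
{'vertical_fov': 44.71588195695479, 'cx': 283.81711875582187, 'cy': 205.90936105919332, 'R': array([[-0.02801707, -0.99958028,  0.00736906],
       [-0.99357734,  0.02703879, -0.10987704],
       [ 0.10963168, -0.01040016, -0.99391787]]), 't': array([0.00241141, 0.54514412, 1.46613666])}
```

View pics/side0.png

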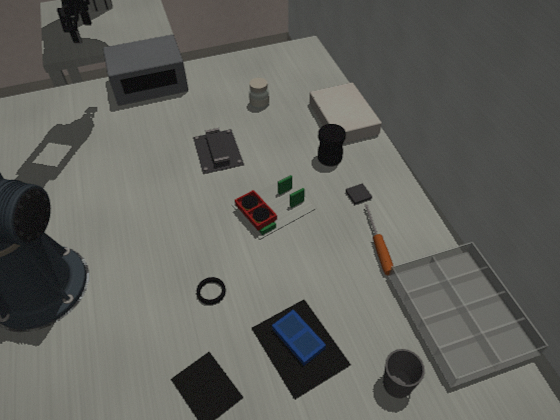

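View pics/top0.png

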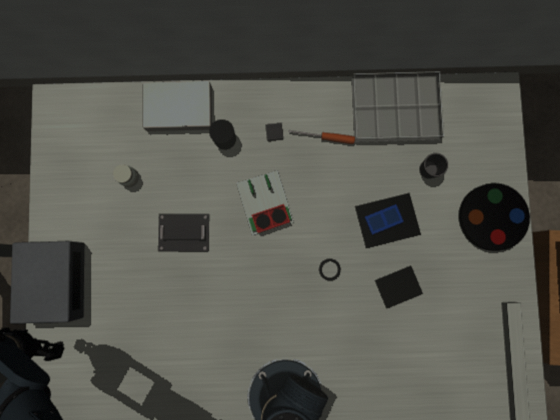

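```bash
python3 - <<'E'
import cv2,numpy as np
t=cv2.imread('pics/top0.png');s=cv2.imread('pics/side0.png')
def c(im,x,y,w,h,k=4): return cv2.resize(im[y:y+h,x:x+w],None,fx=k,fy=k,interpolation=cv2.INTER_CUBIC)
a=np.hstack([c(t,230,165,100,75),c(t,345,180,100,75)])
b=np.hstack([c(s,225,165,100,75),c(s,185,120,100,75)])
o=np.vstack([a,b]); o=np.clip(o.astype(float)*1.5,0,255).astype(np.uint8)
cv2.imwrite('pics/crop0.png',o)
E
```

```text
(no output)
```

View pics/crop0.png

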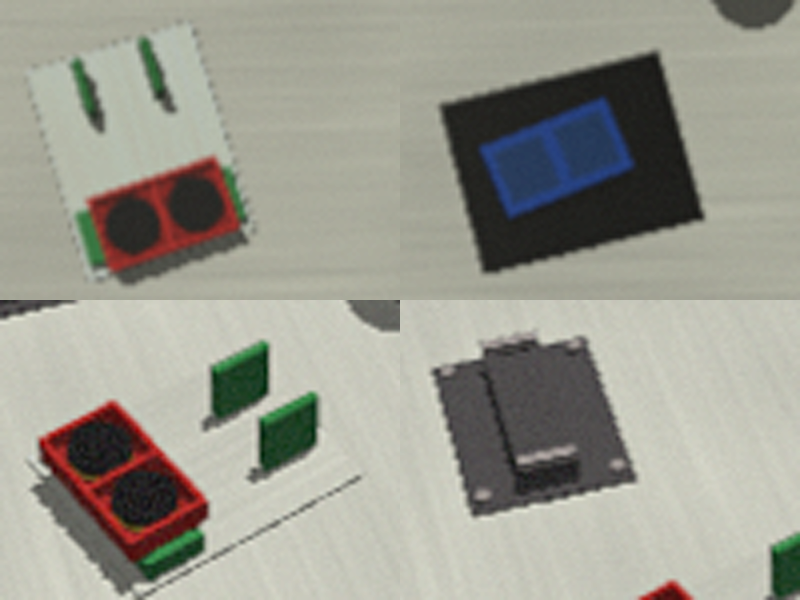

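```bash
cat > h.py <<'E'
import numpy as np, cv2
from scipy.optimize import minimize
from workcell import manip
CI={n:manip.camera_info(n) for n in('top','side')}
def proj(n,P):
    c=CI[n]; f=210/np.tan(np.radians(c['vertical_fov'])/2)
    q=np.asarray(P)@np.array(c['R']).T+c['t']
    return np.c_[q[:,0]/q[:,2]*f+c['cx'], q[:,1]/q[:,2]*f+c['cy']]
def back(n,px,z):
    c=CI[n]; f=210/np.tan(np.radians(c['vertical_fov'])/2); R=np.array(c['R'])
    d=R.T@np.array([(px[0]-c['cx'])/f,(px[1]-c['cy'])/f,1]); o=-R.T@np.array(c['t'])
    return o+d*(z-o[2])/d[2]
def box(cx,cy,hx,hy,z0,z1):
    return np.array([[cx+a*hx,cy+b*hy,z] for a in(-1,1) for b in(-1,1) for z in(z0,z1)])
def place(P,p):
    c,s=np.cos(p[2]),np.sin(p[2]); Q=np.array(P,float).copy()
    Q[:,0],Q[:,1]=p[0]+c*P[:,0]-s*P[:,1],p[1]+s*P[:,0]+c*P[:,1]; return Q
K=8
def render(n,boxes,p,roi):
    x0,y0,w,h=roi; m=np.zeros((h*K,w*K),np.uint8)
    for B in boxes:
        q=(proj(n,place(B,p))-[x0,y0]+0.5)*K-0.5
        hull=cv2.convexHull(q.astype(np.float32))[:,0]
        cv2.fillConvexPoly(m,np.round(hull*16).astype(np.int32),255,cv2.LINE_AA,4)
    return cv2.resize(m,(w,h),interpolation=cv2.INTER_AREA)/255.
def fit(boxes,p0,masks):
    # masks: {cam:(roi,float mask)}
    def cost(p): return sum(np.sum((render(n,boxes,p,r)-m)**2) for n,(r,m) in masks.items())
    best=None
    for dy in(-.15,0,.15):
        x0=np.array(p0,float)+[0,0,dy]
        S=np.array([x0,x0+[.01,0,0],x0+[0,.01,0],x0+[0,0,.1]])
        r=minimize(cost,x0,method='Nelder-Mead',options=dict(initial_simplex=S,xatol=1e-4,fatol=1e-2))
        r=minimize(cost,r.x,method='Nelder-Mead',options=dict(initial_simplex=r.x+np.array([[0,0,0],[.004,0,0],[0,.004,0],[0,0,.04]]),xatol=1e-5,fatol=1e-3))
        if best is None or r.fun<best.fun: best=r
    return best.x,best.fun
def cover(P,pad=10):
    pass
E
python3 - <<'E'
from h import *
T=cv2.imread('pics/top0.png');S=cv2.imread('pics/side0.png')
IM={'top':T,'side':S}
def hsv(n): return cv2.cvtColor(IM[n],cv2.COLOR_BGR2HSV)
def colmask(n,kind,roi):
    x,y,w,h=roi; a=IM[n][y:y+h,x:x+w].astype(int); b,g,r=a[...,0],a[...,1],a[...,2]
    if kind=='red': m=(r>1.6*g)&(r>50)
    if kind=='green': m=(g>1.3*r)&(g>1.15*b)&(g>30)
    if kind=='blue': m=(b>1.35*r)&(b>35)
    if kind=='dark': m=(a.max(-1)<90)
    return m
def show(n,kind,roi): return cv2.resize((colmask(n,kind,roi)*255).astype(np.uint8),(400,300))
R={'red':{'top':(240,195,60,50),'side':(225,180,60,65)},'blue':{'top':(355,195,60,50),'side':(260,300,75,70)},
 'green':{'top':(235,165,60,40),'side':(265,165,50,50)}}
def fillhull(m):
    c=np.argwhere(cv2.morphologyEx(m.astype(np.uint8),cv2.MORPH_OPEN,np.ones((2,2))))[:,::-1].astype(np.int32)
    o=np.zeros(m.shape,np.uint8); cv2.fillConvexPoly(o,cv2.convexHull(c),1); return o.astype(float)
for cams in (('top','side'),('top',),('side',)):
    for k,b,z in(('red',[box(0,0,.028,.05,.02,.038)],.038),('blue',[box(0,0,.028,.05,.003,.021)],.021)):
        mk={n:(R[k][n],fillhull(colmask(n,k,R[k][n]))) for n in cams}
        p0=back('top',{'red':(270,219),'blue':(384,219)}[k],z)
        p,f=fit(b,[p0[0],p0[1],0.25],mk); print(cams,k,p.round(4),f, [m.sum() for _,m in mk.values()])
    # fences: local jig frame
    b=[box(.105,s*.026,.02,.004,.004,.049) for s in(-1,1)]
    mk={n:(R['green'][n],colmask(n,'green',R['green'][n]).astype(float)) for n in cams}
    p0=back('top',(270,219),.03)
    p,f=fit(b,[p0[0],p0[1],0.25],mk); print(cams,'jig',p.round(4),f,[m.sum() for _,m in mk.values()])
E
```

```text
('top', 'side') red [0.514  0.0269 0.3013] 243.05259515570933 [np.float64(688.0), np.float64(889.0)]
('top', 'side') blue [ 0.5031 -0.3066  0.3593] 234.39486351403303 [np.float64(744.0), np.float64(1602.0)]
('top', 'side') jig [0.5132 0.0291 0.2922] 71.42074586697424 [np.float64(65.0), np.float64(380.0)]
('top',) red [0.5069 0.0243 0.3043] 12.225436370626682 [np.float64(688.0)]
('top',) blue [ 0.497  -0.3103  0.3582] 54.24163014225298 [np.float64(744.0)]
('top',) jig [0.5115 0.0302 0.2717] 22.360938100730486 [np.float64(65.0)]
('side',) red [0.5161 0.028  0.2846] 47.344482891195696 [np.float64(889.0)]
('side',) blue [ 0.5039 -0.3054  0.3567] 57.80732026143791 [np.float64(1602.0)]
('side',) jig [0.5136 0.0299 0.2951] 43.279646289888504 [np.float64(380.0)]
```

```bash
python3 - <<'E'
from h import *
T=cv2.imread('pics/top0.png');S=cv2.imread('pics/side0.png')
for n,im in(('top',T),('side',S)):
    R=np.array(CI[n]['R']); print(n,-R.T@CI[n]['t'], np.linalg.det(R))
def ov(im,n,roi,items):
    x,y,w,h=roi;k=400//w; o=np.clip(cv2.resize(im[y:y+h,x:x+w],None,fx=k,fy=k,interpolation=cv2.INTER_NEAREST).astype(float)*1.5,0,255).astype(np.uint8)
    for B,p,c in items:
        q=(proj(n,place(B,p))-[x,y]+.5)*k
        for i in range(8):
            for j in range(i):
                if bin(i^j).count('1')==1: cv2.line(o,tuple(np.int32(q[i])),tuple(np.int32(q[j])),c,1)
    return o
red=box(0,0,.028,.05,.02,.038); blu=box(0,0,.028,.05,.003,.021)
a=ov(T,'top',(230,180,80,60),[(red,(.5069,.0243,.3043),(255,255,0)),(red,(.5161,.028,.285),(255,0,255))])
b=ov(S,'side',(225,170,80,60),[(red,(.5069,.0243,.3043),(255,255,0)),(red,(.5161,.028,.285),(255,0,255))])
c=ov(T,'top',(345,190,80,60),[(blu,(.497,-.3103,.358),(255,255,0)),(blu,(.5039,-.3054,.357),(255,0,255))])
d=ov(S,'side',(260,300,80,60),[(blu,(.497,-.3103,.358),(255,255,0)),(blu,(.5039,-.3054,.357),(255,0,255))])
cv2.imwrite('pics/ov0.png',np.vstack([np.hstack([a,b]),np.hstack([c,d])]))
E
```

```text
top [0.38097538 0.00291842 1.51710048] 1.0000000000000004
side [ 0.34074387 -0.70922619  0.93805918] 0.9999999999999996
```

View pics/ov0.png

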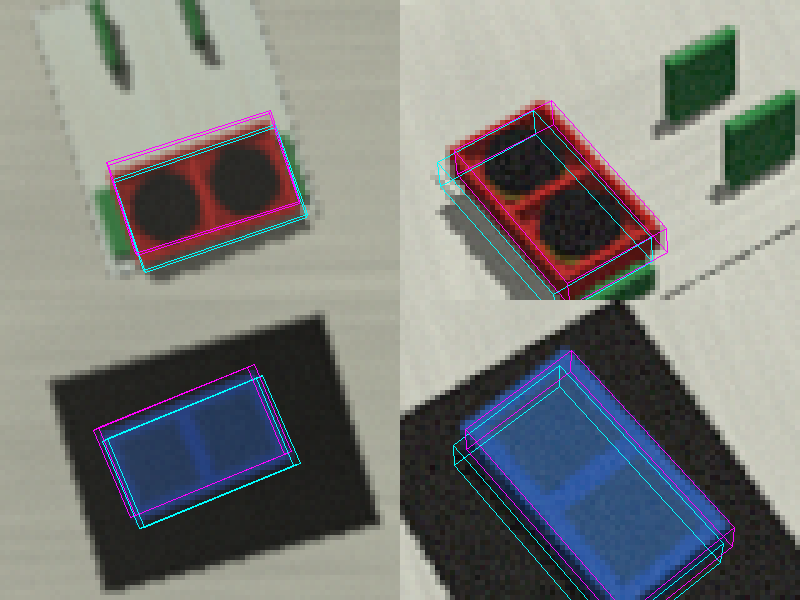

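```bash
cat >> h.py <<'E'
def colmask(im,kind,roi):
    x,y,w,h=roi; a=im[y:y+h,x:x+w].astype(int); b,g,r=a[...,0],a[...,1],a[...,2]
    if kind=='red': m=(r>1.5*g+4)&(r>1.4*b+4)
    if kind=='green': m=(g>1.2*r+3)&(g>1.1*b+2)
    if kind=='blue': m=(b>1.25*r+4)
    if kind=='dark': m=(a.max(-1)<90)
    return m
def big(m,fillh=True):
    n,l,st,_=cv2.connectedComponentsWithStats(m.astype(np.uint8),connectivity=4)
    i=1+np.argmax(st[1:,4]); m=(l==i)
    if not fillh: return m.astype(float)
    c=np.argwhere(m)[:,::-1].astype(np.int32); o=np.zeros(m.shape,np.uint8); cv2.fillConvexPoly(o,cv2.convexHull(c),1); return o.astype(float)
def ov(im,n,roi,items,mask=None,W=400):
    x,y,w,h=roi;k=W//w; o=np.clip(cv2.resize(im[y:y+h,x:x+w],None,fx=k,fy=k,interpolation=cv2.INTER_NEAREST).astype(float)*1.5,0,255).astype(np.uint8)
    for B,p,c in items:
        q=(proj(n,place(B,p))-[x,y]+.5)*k
        for i in range(8):
            for j in range(i):
                if bin(i^j).count('1')==1: cv2.line(o,tuple(np.int32(q[i])),tuple(np.int32(q[j])),c,1)
    if mask is not None:
        cs,_=cv2.findContours(cv2.resize(mask.astype(np.uint8),None,fx=k,fy=k,interpolation=cv2.INTER_NEAREST),cv2.RETR_EXTERNAL,cv2.CHAIN_APPROX_NONE)
        cv2.drawContours(o,cs,-1,(255,255,255),1)
    return o
E
python3 - <<'E'
from h import *
IM={'top':cv2.imread('pics/top0.png'),'side':cv2.imread('pics/side0.png')}
R={'red':{'top':(235,195,60,50),'side':(220,180,64,65)},'blue':{'top':(355,195,60,50),'side':(260,300,80,70)},'mat':{'top':(345,185,80,70),'side':(245,290,114,115)}}
B={'red':[box(0,0,.028,.05,.02,.038)],'blue':[box(0,0,.028,.05,.003,.021)],'mat':[box(0,0,.065,.085,0,.003)]}
P0={'red':(270,219),'blue':(384,219),'mat':(388,220)}
for k in R:
  P={}
  for cams in (('top','side'),('top',),('side',)):
    mk={n:(R[k][n],big(colmask(IM[n],k if k!='mat' else 'dark',R[k][n])|(colmask(IM[n],'blue',R[k][n]) if k=='mat' else False))) for n in cams}
    p0=back('top',P0[k],.03)
    p,f=fit(B[k],[p0[0],p0[1],0.3],mk); print(cams,k,p.round(4),f, [m.sum() for _,m in mk.values()]); P[cams]=p
  if k!='x':
    im=[]
    for n in('top','side'):
        m=big(colmask(IM[n],k if k!='mat' else 'dark',R[k][n])|(colmask(IM[n],'blue',R[k][n]) if k=='mat' else False))
        o=ov(IM[n],n,R[k][n],[(B[k][0],P[(n,)],(255,255,0))],m,360); im.append(np.pad(o,((0,max(0,400-o.shape[0])),(0,0),(0,0)))[:400])
    cv2.imwrite(f'pics/ov1{k}.png',np.hstack(im))
E
```

```text
('top', 'side') red [0.5127 0.0295 0.3057] 112.18463667820069 [np.float64(688.0), np.float64(947.0)]
('top',) red [0.5099 0.0272 0.3043] 12.201614763552481 [np.float64(688.0)]
('side',) red [0.5134 0.0309 0.3021] 12.657316416762784 [np.float64(947.0)]
('top', 'side') blue [ 0.5017 -0.3047  0.356 ] 188.2317877739331 [np.float64(755.0), np.float64(1645.0)]
('top',) blue [ 0.5004 -0.3076  0.3578] 65.24275278738946 [np.float64(755.0)]
('side',) blue [ 0.5024 -0.3037  0.3524] 102.29348712033834 [np.float64(1645.0)]
('top', 'side') mat [ 0.4994 -0.3189  0.2138] 181.67406382160704 [np.float64(2649.0), np.float64(5352.0)]
('top',) mat [ 0.496  -0.3204  0.2122] 112.66397539407922 [np.float64(2649.0)]
('side',) mat [ 0.4996 -0.3188  0.2127] 42.97888504421377 [np.float64(5352.0)]
```

View pics/ov1red.png

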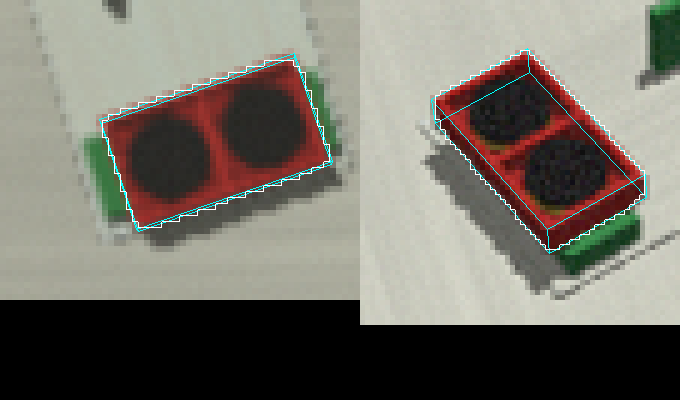

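View pics/ov1mat.png

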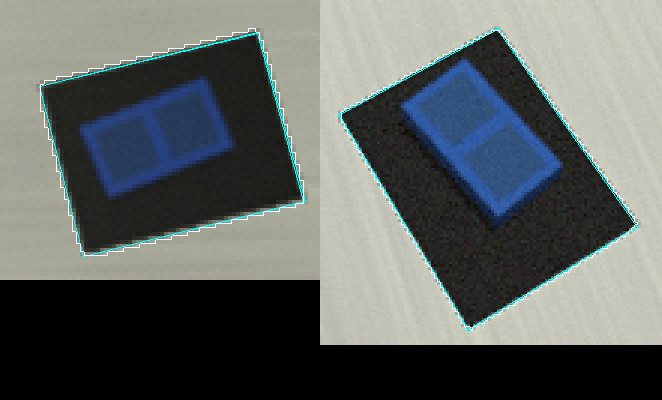

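```bash
python3 - <<'E'
from h import *
IM={'top':cv2.imread('pics/top0.png'),'side':cv2.imread('pics/side0.png')}
st=[box(0,0,.056,.075,0,.004),box(0,0,.02,.064,0.004,.02)]+[box(0,s*.06,.02,.004,.004,.028) for s in(1,-1)]
R={'stage':{'top':(150,205,70,55),'side':(185,122,65,56)},'jig':{'top':(235,165,64,40),'side':(262,165,50,50)}}
P={}
def mask(k,n):
    if k=='jig': return colmask(IM[n],'green',R[k][n]).astype(float)
    x,y,w,h=R[k][n]; a=IM[n][y:y+h,x:x+w].max(-1)
    m=cv2.morphologyEx((a<100).astype(np.uint8),cv2.MORPH_CLOSE,np.ones((5,5)))
    return big(m,False)
for k in R:
  for cams in (('top','side'),('top',),('side',)):
    mk={n:(R[k][n],mask(k,n)) for n in cams}
    p0=back('top',(184,231),.004) if k=='stage' else [.512,.029]
    B=st if k=='stage' else [box(.105,s*.026,.02,.004,.004,.049) for s in(-1,1)]
    p,f=fit(B,[p0[0],p0[1],0. if k=='stage' else .3],mk); print(cams,k,p.round(4),f, [m.sum() for _,m in mk.values()]); P[cams]=p
  im=[]
  for n in('top','side'):
        o=ov(IM[n],n,R[k][n],[(b,P[(n,)],(255,255,0)) for b in B],mask(k,n),390); im.append(np.pad(o,((0,max(0,400-o.shape[0])),(0,0),(0,0)))[:400])
  cv2.imwrite(f'pics/ov2{k}.png',np.hstack(im))
E
```

```text
('top', 'side') stage [ 0.4795  0.2877 -0.0278] 151.45162629757786 [np.float64(2060.0), np.float64(1611.0)]
('top',) stage [ 0.4785  0.2866 -0.0264] 76.93885428681277 [np.float64(2060.0)]
('side',) stage [ 0.4807  0.2891 -0.0313] 34.65500961168782 [np.float64(1611.0)]
('top', 'side') jig [0.5133 0.0291 0.2917] 65.32619761630143 [np.float64(69.0), np.float64(385.0)]
('top',) jig [0.5115 0.0289 0.2831] 19.025866974240678 [np.float64(69.0)]
('side',) jig [0.5136 0.03   0.2934] 40.17476355247982 [np.float64(385.0)]
```

View pics/ov2stage.png

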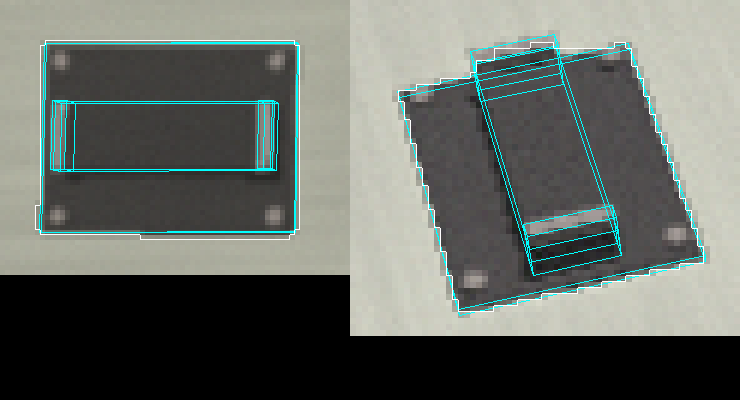

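View pics/ov2jig.png

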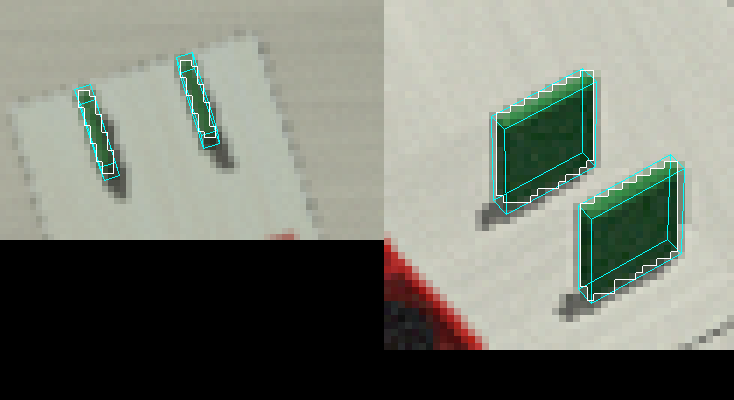

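```bash
cat > k.py <<'E'
import numpy as np
from scipy.spatial.transform import Rotation as Ro
from workcell import manip
def cur():
    s=manip.sense(); q=s['ee_rot']; return np.array(s['eef_pos']),Ro.from_quat([q[1],q[2],q[3],q[0]]),s
def toolR(yaw,phi,flip=0):
    """jaw axis along horizontal dir yaw; approach = down tilted by phi: body leans; approach dir = -z*cos + sin*(yaw+90deg dir)"""
    x=np.array([np.cos(yaw),np.sin(yaw),0]); l=np.array([-np.sin(yaw),np.cos(yaw),0])
    y=np.array([0,0,-1])*np.cos(phi)+l*np.sin(phi)
    if flip: x=-x
    return Ro.from_matrix(np.c_[x,y,np.cross(x,y)])
def row(p,R):
    """row from measured pose to target TCP pose"""
    p0,R0,s=cur(); d=R0.inv().apply(np.array(p)-p0)/.03; r=np.degrees((R0.inv()*R).as_rotvec())/5
    print('t',round(s['t'],2),'row',d.round(3).tolist(),r.round(3).tolist(),'rows needed',int(np.ceil(max(np.linalg.norm(d)/1.39,np.linalg.norm(r)/1.43))), 'F',np.round(s['ft_force'],1),'w',round(s['gripper_width'],3))
    return np.r_[d,r]
E
python3 - <<'E'
from k import *
p,R,s=cur(); print(R.as_matrix().round(3))
j=s['joint_pos']
def fk(j1,a,j4,j5,j6): return Ro.from_euler('ZYZYZ',[j1,a,j4,j5,j6])
F=fk(j[0],j[1]+j[2],j[3],j[4],j[5]); C=F.inv()*R; print(C.as_matrix().round(3))
C=Ro.from_matrix(C.as_matrix().round(0))
def wrist(Rt,j1,a,C=C):
    W=(fk(j1,a,0,0,0).inv()*Rt*C.inv())
    e=W.as_euler('ZYZ'); return e
for nm,pos,yaw in(('blue',(.50,-.306),.356),('jig',(.5128,.029),.293),('slot',(.613,.06),.293),('stage',(.48,.288),-.029),('mat',(.498,-.32),.213)):
  for phi in(-45,0,45):
    for fl in(0,1):
      w=np.array(pos)-0.3*np.sin(np.radians(phi))*np.array([-np.sin(yaw),np.cos(yaw)])
      print(nm,phi,fl,[wrist(toolR(yaw,np.radians(phi),fl),np.arctan2(w[1],w[0]),a).round(2).tolist() for a in(1.7,2.2)])
E
```

```text
[[ 0.344 -0.001 -0.939]
 [ 0.939 -0.002  0.344]
 [-0.002 -1.     0.   ]]Traceback (most recent call last):
  File "<stdin>", line 5, in <module>
  File "<stdin>", line 4, in fk
  File "scipy/spatial/transform/_rotation.pyx", line 1413, in scipy.spatial.transform._rotation.Rotation.from_euler
ValueError: Expected axis specification to be a non-empty string of upto 3 characters, got ZYZYZ
```

```bash
python3 - <<'E'
from k import *
p,R,s=cur()
j=s['joint_pos']
def fk(j1,a,j4,j5,j6): return Ro.from_euler('ZYZ',[j1,a,j4])*Ro.from_euler('YZ',[j5,j6])
F=fk(j[0],j[1]+j[2],j[3],j[4],j[5]); C=F.inv()*R; print(C.as_matrix().round(3))
C=Ro.from_matrix(C.as_matrix().round(0))
def wrist(Rt,j1,a,C=C):
    W=(fk(j1,a,0,0,0).inv()*Rt*C.inv())
    e=W.as_euler('ZYZ'); return e
for nm,pos,yaw in(('blue',(.50,-.306),.356),('jig',(.5128,.029),.293),('slot',(.613,.06),.293),('stage',(.48,.288),-.029),('mat',(.498,-.32),.213)):
  for phi in(-45,0,45):
    for fl in(0,1):
      w=np.array(pos)-0.3*np.sin(np.radians(phi))*np.array([-np.sin(yaw),np.cos(yaw)])
      print(nm,phi,fl,[wrist(toolR(yaw,np.radians(phi),fl),np.arctan2(w[1],w[0]),a).round(2).tolist() for a in(1.7,2.2)])
E
```

```text
[[-1.  0.  0.]
 [ 0.  0.  1.]
 [ 0.  1. -0.]]
blue -45 0 [[-0.73, 1.06, -0.36], [-1.05, 0.74, 0.14]]
blue -45 1 [[-0.73, 1.06, 2.78], [-1.05, 0.74, -3.0]]
blue 0 0 [[0.0, 1.44, -0.91], [-0.0, 0.94, -0.91]]
blue 0 1 [[0.0, 1.44, 2.24], [-0.0, 0.94, 2.24]]
blue 45 0 [[0.4, 2.13, -0.99], [0.34, 1.66, -1.18]]
blue 45 1 [[0.4, 2.13, 2.16], [0.34, 1.66, 1.97]]
jig -45 0 [[-0.77, 1.61, 0.22], [-0.82, 1.25, 0.58]]
jig -45 1 [[-0.77, 1.61, -2.92], [-0.82, 1.25, -2.56]]
jig 0 0 [[0.0, 1.44, -0.24], [-0.0, 0.94, -0.24]]
jig 0 1 [[0.0, 1.44, 2.91], [-0.0, 0.94, 2.91]]
jig 45 0 [[0.66, 1.87, -0.53], [0.63, 1.47, -0.83]]
jig 45 1 [[0.66, 1.87, 2.62], [0.63, 1.47, 2.31]]
slot -45 0 [[-0.77, 1.59, 0.2], [-0.83, 1.23, 0.56]]
slot -45 1 [[-0.77, 1.59, -2.94], [-0.83, 1.23, -2.58]]
slot 0 0 [[0.0, 1.44, -0.2], [0.0, 0.94, -0.2]]
slot 0 1 [[0.0, 1.44, 2.95], [0.0, 0.94, 2.95]]
slot 45 0 [[0.69, 1.82, -0.46], [0.68, 1.43, -0.77]]
slot 45 1 [[0.69, 1.82, 2.68], [0.68, 1.43, 2.37]]
stage -45 0 [[-0.56, 2.01, 0.74], [-0.5, 1.58, 0.99]]
stage -45 1 [[-0.56, 2.01, -2.41], [-0.5, 1.58, -2.15]]
stage 0 0 [[0.0, 1.44, 0.57], [-0.0, 0.94, 0.57]]
stage 0 1 [[-0.0, 1.44, -2.57], [0.0, 0.94, -2.57]]
stage 45 0 [[0.79, 1.35, 0.04], [0.95, 1.02, -0.37]]
stage 45 1 [[0.79, 1.35, -3.1], [0.95, 1.02, 2.77]]
mat -45 0 [[-0.77, 1.16, -0.24], [-1.02, 0.84, 0.22]]
mat -45 1 [[-0.77, 1.16, 2.9], [-1.02, 0.84, -2.92]]
mat 0 0 [[0.0, 1.44, -0.78], [-0.0, 0.94, -0.78]]
mat 0 1 [[0.0, 1.44, 2.36], [0.0, 0.94, 2.36]]
mat 45 0 [[0.47, 2.09, -0.89], [0.4, 1.63, -1.11]]
mat 45 1 [[0.47, 2.09, 2.25], [0.4, 1.63, 2.04]]
```

```bash
python3 - <<'E'
from k import *
row([.46,.15,.25],toolR(.8,0)); r=row([.5015,-.3057,.13],toolR(.356,0))
E
```

```text
t 0.1 row [-10.848, -0.069, -12.685] [0.001, 4.812, -0.022] rows needed 13 F [ 0.8 -0.6 -0.2] w 1.001
t 0.1 row [-24.63, 3.955, -19.207] [0.006, 9.9, -0.022] rows needed 23 F [ 0.8 -0.6 -0.2] w 1.001
```

play_rows(
  steps=[
    [[-10.8,0,-12.7,0,4.8,0,0],[-10.8,0,-12.7,0,4.8,0,0],[-10.8,0,-12.7,0,4.8,0,0],[-10.8,0,-12.7,0,4.8,0,0],[-10.8,0,-12.7,0,4.8,0,0],[-10.8,0,-12.7,0,4.8,0,0],[-10.8,0,-12.7,0,4.8,0,0],[-10.8,0,-12.7,0,4.8,0,0],[-10.8,0,-12.7,0,4.8,0,0],[-10.8,0,-12.7,0,4.8,0,0]],
  ],
  squeeze=60,
)

```text
t: 0.93
eef_pos: [0.4204, 0.2225, 0.2482]
ee_rot: [0.651, -0.651, -0.276, 0.276]
ft_force: [1.5, 0.9, -0.9]
gripper_width: 0.999
```

```bash
python3 - <<'E'
from k import *
print(cur()[2]['eef_pos'],cur()[2]['dq'].round(2))
r=row([.5015,-.3057,.13],toolR(.356,0))
E
```

```text
[0.42037941 0.22246579 0.2481774 ] [-1.05 -0.   -0.    0.   -0.02 -1.04]
t 0.93 row [-10.762, 3.939, -14.193] [-0.002, 5.102, -0.005] rows needed 14 F [ 1.5  0.9 -0.9] w 0.999
```

play_rows(
  steps=[
    [[-10.76,3.9,-14.2,0,5.1,0,0],[-10.76,3.9,-14.2,0,5.1,0,0],[-10.76,3.9,-14.2,0,5.1,0,0],[-10.76,3.9,-14.2,0,5.1,0,0],[-10.76,3.9,-14.2,0,5.1,0,0],[-10.76,3.9,-14.2,0,5.1,0,0],[-10.76,3.9,-14.2,0,5.1,0,0],[-10.76,3.9,-14.2,0,5.1,0,0],[-10.76,3.9,-14.2,0,5.1,0,0],[-10.76,3.9,-14.2,0,5.1,0,0]],
  ],
)

```text
t: 1.77
eef_pos: [0.4816, -0.1799, 0.1585]
ee_rot: [0.696, -0.696, -0.125, 0.125]
ft_force: [1.4, -0.8, 0.7]
gripper_width: 1.0
```

```bash
python3 - <<'E'
from k import *
print(cur()[2]['eef_pos'],cur()[2]['dq'].round(2))
r=row([.5015,-.3057,.13],toolR(.356,0))
E
```

```text
[ 0.48162553 -0.17994509  0.15848633] [-0.75  0.42 -0.47  0.01  0.04 -0.75]
t 1.77 row [-0.838, 0.947, -4.161] [-0.008, -0.006, -0.004] rows needed 4 F [ 1.4 -0.8  0.7] w 1.0
```

play_rows(
  steps=[
    [[-0.84,0.95,-3.6,0,0,0,0],[-0.84,0.95,-3.6,0,0,0,0],[-0.84,0.95,-3.6,0,0,0,0],[-0.84,0.95,-3.6,0,0,0,0],[-0.84,0.95,-3.6,0,0,0,0],[-0.84,0.95,-3.6,0,0,0,0]],
  ],
)

```text
t: 2.27
eef_pos: [0.4952, -0.2871, 0.1302]
ee_rot: [0.697, -0.695, -0.125, 0.126]
ft_force: [0.2, 1.0, 0.4]
gripper_width: 1.001
```

```bash
python3 - <<'E'
from k import *
import cv2
print(cur()[2]['eef_pos'],cur()[2]['dq'].round(2))
r=row([.5015,-.3057,.024],toolR(.356,0))
im=manip.get_image('side'); cv2.imwrite('pics/side1.png',im[:,:,::-1])
cv2.imwrite('pics/side1c.png',cv2.resize(im[230:420,200:400,::-1],None,fx=3,fy=3))
E
```

```text
[ 0.4952132  -0.28712157  0.13016418] [ 0.02 -0.02  0.02  0.   -0.   -0.  ]
t 2.27 row [-0.016, 3.537, -0.662] [-0.026, -0.005, -0.01] rows needed 3 F [0.2 1.  0.4] w 1.001
```

View pics/side1c.png

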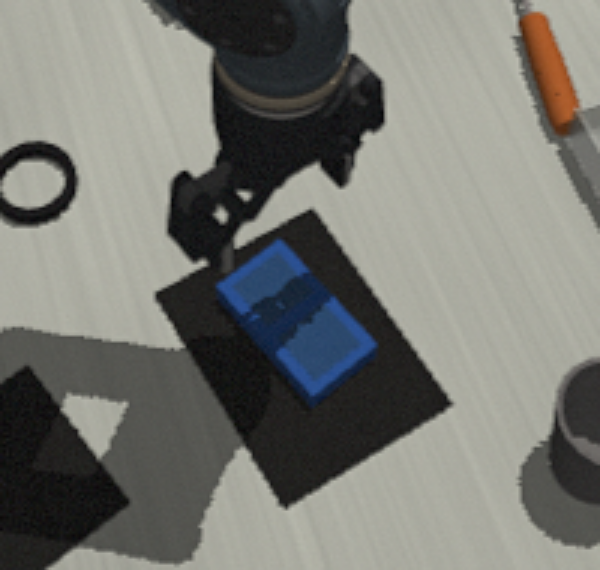

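play_rows(
  steps=[
    [[0,1.2,-0.66,0,0,0,0],[0,2.4,-0.66,0,0,0,0],[0,3.2,-0.66,0,0,0,0],[0,3.6,-0.66,0,0,0,0],[0,3.6,-0.66,0,0,0,0],[0,3.6,-0.66,0,0,0,0]],
  ],
)

```text
t: 2.82
eef_pos: [0.503, -0.3054, 0.023]
ee_rot: [0.696, -0.696, -0.126, 0.126]
ft_force: [1.2, -0.4, 1.5]
gripper_width: 0.999
```

```bash
python3 - <<'E'
from k import *
r=row([.5015,-.3057,.022],toolR(.356,0));print(cur()[2]['eef_pos'])
E
```

```text
t 2.82 row [-0.052, 0.034, 0.009] [-0.008, 0.017, -0.003] rows needed 1 F [ 1.2 -0.4  1.5] w 0.999
[ 0.5030451  -0.30540788  0.0230274 ]
```

play_rows(
  steps=[
    [[-0.05,0.03,0,0,0,0,255],[-0.05,0.03,0,0,0,0,255],[-0.05,0.03,0,0,0,0,255],[-0.05,0.03,0,0,0,0,255],[-0.05,0.03,0,0,0,0,255],[-0.05,0.03,0,0,0,0,255],[-0.05,0.03,0,0,0,0,255],[-0.05,0.03,0,0,0,0,255]],
  ],
  squeeze=50,
)

```text
t: 3.48
eef_pos: [0.5023, -0.3077, 0.0239]
ee_rot: [-0.695, 0.697, 0.126, -0.125]
ft_force: [0.7, 1.5, 6.6]
gripper_width: 0.641
```

```bash
python3 - <<'E'
from k import *
p,R,s=cur(); print(p,s['ft_force'],s['gripper_width'],R.as_matrix()[:,0])
row([p[0],p[1],.15],toolR(.356,0))
E
```

```text
[ 0.5023454  -0.30765174  0.02389252] [0.73832924 1.46791906 6.57907362] 0.640736734837298 [0.93726036 0.34862683 0.0015321 ]
t 3.48 row [0.006, -4.204, -0.011] [0.031, 0.001, 0.018] rows needed 4 F [0.7 1.5 6.6] w 0.641
```

play_rows(
  steps=[
    [[0,-1,0,0,0,0,255],[0,-2,0,0,0,0,255],[0,-3,0,0,0,0,255],[0,-4.2,0,0,0,0,255],[0,-4.2,0,0,0,0,255],[0,-4.2,0,0,0,0,255]],
  ],
)

```text
t: 3.98
eef_pos: [0.5028, -0.3082, 0.1511]
ee_rot: [-0.694, 0.698, 0.127, -0.124]
ft_force: [-0.6, -0.5, -0.8]
gripper_width: 0.639
```

```bash
python3 - <<'E'
from k import *
p,R,s=cur(); print(p,R.as_matrix()[:,0])
l=np.array([-np.sin(.302),np.cos(.302),0])
row(np.array([.5125,.0292,.11])-.0022*l,toolR(.302,0))
E
```

```text
[ 0.50279976 -0.30821874  0.15107042] [0.93726702 0.34859785 0.00317478]
t 3.98 row [4.216, 1.318, 10.364] [0.07, 0.62, 0.038] rows needed 9 F [-0.6 -0.5 -0.8] w 0.639
```

play_rows(
  steps=[
    [[0.47,0.1,1.15,0,0.07,0,255],[0.95,0.25,2.3,0,0.14,0,255],[1.42,0.35,3.45,0,0.2,0,255],[1.9,0.6,4.6,0,0.27,0,255],[2.37,0.7,5.8,0,0.34,0,255],[2.85,0.9,7.0,0,0.4,0,255],[3.3,1.0,8.2,0,0.5,0,255],[3.8,1.1,9.3,0.05,0.62,0.04,255],[4.2,1.32,10.36,0.07,0.62,0.04,255],[4.2,1.32,10.36,0.07,0.62,0.04,255]],
  ],
)

```text
t: 4.82
eef_pos: [0.5082, 0.0338, 0.1063]
ee_rot: [0.702, -0.696, -0.105, 0.112]
ft_force: [1.1, -0.7, 0.5]
gripper_width: 0.637
```

play_rows(
  steps=[
    [[0,0,0,0,0,0,255],[0,0,0,0,0,0,255]],
  ],
)

```text
t: 4.98
eef_pos: [0.5108, 0.0281, 0.1076]
ee_rot: [0.701, -0.697, -0.105, 0.109]
ft_force: [0.2, -0.4, -0.5]
gripper_width: 0.643
```

```bash
python3 - <<'E'
from k import *
import cv2
p,R,s=cur(); print(p,R.as_matrix()[:,0])
l=np.array([-np.sin(.302),np.cos(.302),0])
row(np.array([.5125,.0292,.0589])-.0022*l,toolR(.302,0))
a=manip.get_image('side'); b=manip.get_image('top'); cv2.imwrite('pics/side2.png',a[:,:,::-1]);cv2.imwrite('pics/top2.png',b[:,:,::-1])
f=lambda i,x,y:cv2.resize(i[y:y+100,x:x+100,::-1],None,fx=4,fy=4,interpolation=cv2.INTER_NEAREST)
cv2.imwrite('pics/c2.png',np.hstack([f(a,210,140),f(b,220,165)]))
E
```

```text
[0.5107958  0.02808616 0.10755501] [ 0.95449798  0.29817617 -0.00495733]
t 4.98 row [0.073, 1.621, -0.065] [-0.072, 0.009, -0.057] rows needed 2 F [ 0.2 -0.4 -0.5] w 0.643
```

View pics/c2.png

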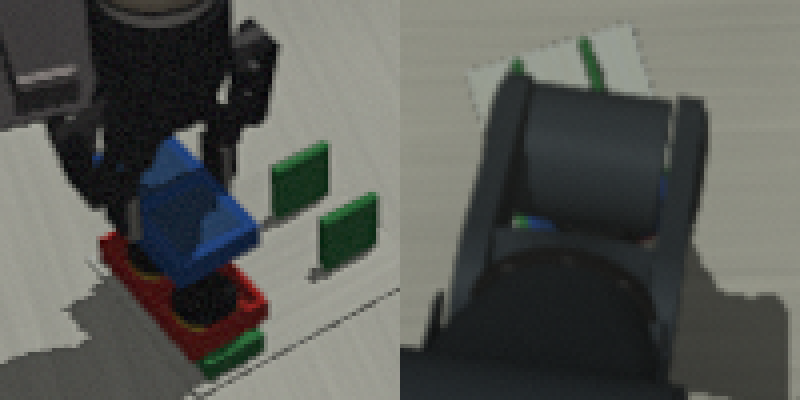

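```bash
python3 - <<'E'
from h import *
S=cv2.imread('pics/side2.png')
yaw=np.arctan2(.298,.9545); l=np.array([-np.sin(yaw),np.cos(yaw)])
c=np.array([.5108,.0281])+.0022*l; zt=.1076-.0029
o=ov(S,'side',(210,145,100,90),[(box(0,0,.028,.05,zt-.018,zt),(*c,yaw),(0,255,255)),(box(0,0,.028,.05,.02,.038),(.5134,.0309,.302),(255,255,0))],None,800)
cv2.imwrite('pics/c3.png',o[:600])
E
```

```text
(no output)
```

View pics/c3.png

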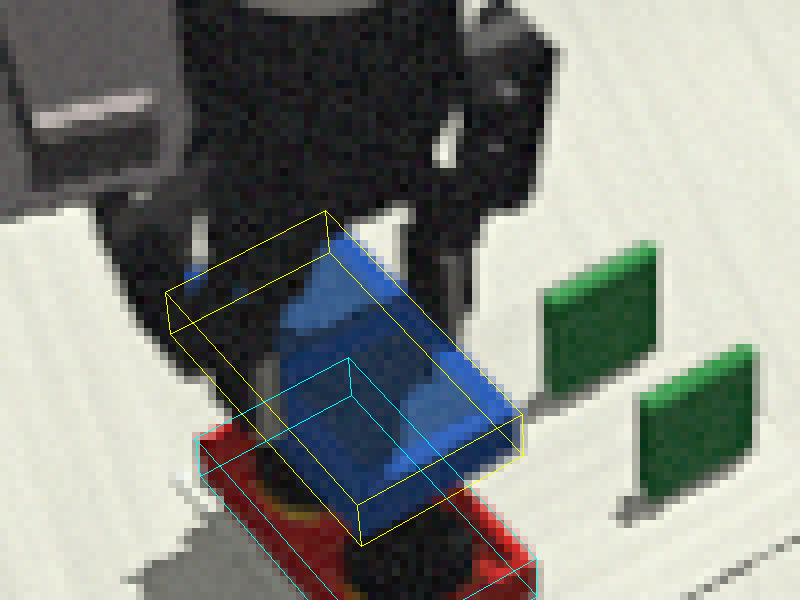

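```bash
python3 - <<'E'
from k import *
row([.514,.0275,.066],toolR(.302,0)); row([.514,.0275,.0585],toolR(.302,0))
E
```

```text
t 5.08 row [0.095, 1.4, -0.018] [-0.067, -0.018, -0.044] rows needed 2 F [ 0.3  0.  -0.1] w 0.639
t 5.08 row [0.096, 1.65, -0.02] [-0.067, -0.018, -0.044] rows needed 2 F [ 0.3  0.  -0.1] w 0.639
```

play_rows(
  steps=[
    [[0.1,0.4,-0.02,-0.07,-0.02,-0.04,255],[0.1,0.8,-0.02,-0.07,-0.02,-0.04,255],[0.1,1.2,-0.02,-0.07,-0.02,-0.04,255],[0.1,1.4,-0.02,-0.07,-0.02,-0.04,255],[0.1,1.4,-0.02,-0.07,-0.02,-0.04,255],[0.1,1.4,-0.02,-0.07,-0.02,-0.04,255]],
  ],
)

```text
t: 5.58
eef_pos: [0.5141, 0.0278, 0.0661]
ee_rot: [-0.699, 0.699, 0.106, -0.107]
ft_force: [0.0, 0.4, -0.4]
gripper_width: 0.639
```

```bash
python3 - <<'E'
from k import *
print(cur()[0]);row([.514,.0275,.0585],toolR(.302,0))
E
```

```text
[0.51410732 0.02778409 0.06614395]
t 5.58 row [-0.006, 0.255, -0.008] [-0.0, 0.001, -0.006] rows needed 1 F [ 0.   0.4 -0.4] w 0.639
```

play_rows(
  steps=[
    [[0,0.1,0,0,0,0,255],[0,0.18,0,0,0,0,255],[0,0.25,0,0,0,0,255],[0,0.25,0,0,0,0,255]],
  ],
)

```text
t: 5.92
eef_pos: [0.5144, 0.0286, 0.059]
ee_rot: [-0.699, 0.699, 0.107, -0.107]
ft_force: [0.8, 0.2, 0.6]
gripper_width: 0.639
```

play_rows(
  steps=[
    [[0,0.03,0,0,0,0,255],[0,0.06,0,0,0,0,255],[0,0.06,0,0,0,0,255]],
  ],
)

```text
t: 6.17
eef_pos: [0.5144, 0.0287, 0.0588]
ee_rot: [-0.699, 0.699, 0.108, -0.107]
ft_force: [-2.6, -0.9, 14.7]
gripper_width: 0.637
```

play_rows(
  steps=[
    [[0,-0.03,0,0,0,0,200],[0,-0.03,0,0,0,0,100],[0,-0.03,0,0,0,0,0],[0,-0.03,0,0,0,0,0],[0,-0.03,0,0,0,0,0],[0,-0.6,0,0,0,0,0],[0,-1.5,0,0,0,0,0],[0,-2.5,0,0,0,0,0],[0,-3,0,0,0,0,0],[0,-3,0,0,0,0,0]],
  ],
)

```text
t: 7.0
eef_pos: [0.5162, 0.0286, 0.1498]
ee_rot: [-0.698, 0.7, 0.109, -0.105]
ft_force: [-0.2, -1.0, 0.4]
gripper_width: 1.003
```

```bash
python3 - <<'E'
from h import *
a=manip.get_image('side')[:,:,::-1]; cv2.imwrite('pics/side3.png',a)
o=ov(np.ascontiguousarray(a),'side',(210,150,100,75),[(box(0,0,.028,.05,.02,.038),(.5134,.0309,.302),(255,255,0)),(box(0,0,.028,.05,.038,.056),(.5134,.0309,.302),(0,255,255))],None,800)
cv2.imwrite('pics/c4.png',o)
E
```

```text
(no output)
```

View pics/c4.png

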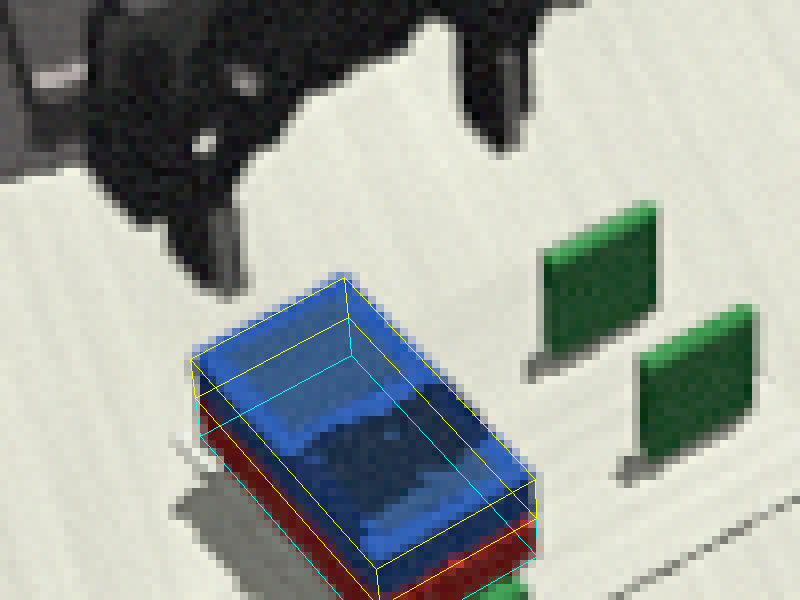

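```bash
cat >> k.py <<'E'
def pose(c,yaw,phi,back=0):
    R=toolR(yaw,np.radians(phi)); a=R.as_matrix()[:,1]; return np.array(c)+(.002-back)*a, R
E
python3 - <<'E'
from k import *
print(cur()[0])
row(*pose([.5134,.0309,.038],.302,-40,.09)); row(*pose([.5134,.0309,.038],.302,-40,.0))
E
```

```text
[0.51515234 0.02864119 0.14821949]
t 7.05 row [-0.034, 1.423, 1.977] [-7.98, 0.007, 0.043] rows needed 6 F [ 0.3  0.3 -0.6] w 1.002
t 7.05 row [-0.045, 3.725, 0.053] [-7.98, 0.007, 0.043] rows needed 6 F [ 0.3  0.3 -0.6] w 1.002
```

play_rows(
  steps=[
    [[-0.03,0.3,0.4,-1.4,0,0.04,0],[-0.03,0.6,0.8,-2.8,0,0.04,0],[-0.03,0.9,1.2,-4.2,0,0.04,0],[-0.03,1.2,1.6,-5.6,0,0.04,0],[-0.03,1.42,1.98,-7.0,0,0.04,0],[-0.03,1.42,1.98,-7.98,0,0.04,0],[-0.03,1.42,1.98,-7.98,0,0.04,0],[-0.03,1.42,1.98,-7.98,0,0.04,0]],
  ],
  squeeze=80,
)

```text
t: 7.72
eef_pos: [0.4928, 0.0876, 0.1005]
ee_rot: [-0.417, 0.896, 0.137, -0.07]
ft_force: [-0.8, -0.5, -0.4]
gripper_width: 1.003
```

```bash
python3 - <<'E'
from k import *
print(cur()[0])
row(*pose([.5134,.0309,.038],.302,-40,.0))
E
```

```text
[0.49280083 0.08760542 0.1005274 ]
t 7.72 row [0.103, 2.954, -0.202] [-0.006, 0.141, -0.045] rows needed 3 F [-0.8 -0.5 -0.4] w 1.003
```

play_rows(
  steps=[
    [[0.1,1.0,-0.2,0,0.14,-0.04,0],[0.1,2.0,-0.2,0,0.14,-0.04,0],[0.1,2.6,-0.2,0,0.14,-0.04,0],[0.1,2.8,-0.2,0,0.14,-0.04,0],[0.1,2.8,-0.2,0,0.14,-0.04,0],[0.1,2.8,-0.2,0,0.14,-0.04,0]],
  ],
)

```text
t: 8.22
eef_pos: [0.5152, 0.0296, 0.0436]
ee_rot: [-0.42, 0.896, 0.134, -0.059]
ft_force: [1.0, 0.4, 0.4]
gripper_width: 1.0
```

```bash
python3 - <<'E'
from k import *
print(cur()[0])
row(*pose([.5134,.0309,.038],.302,-40,.0))
import cv2
a=manip.get_image('side')[:,:,::-1]; cv2.imwrite('pics/side4.png',a)
cv2.imwrite('pics/c5.png',cv2.resize(a[110:260,180:340],None,fx=4,fy=4))
E
```

```text
[0.51519388 0.02957469 0.04356329]
t 8.22 row [-0.045, 0.171, 0.164] [-0.033, -0.114, -0.007] rows needed 1 F [1.  0.4 0.4] w 1.0
```

View pics/c5.png

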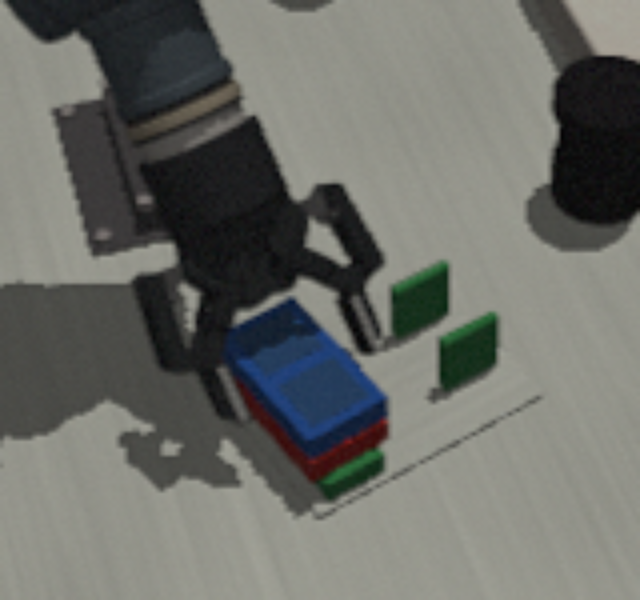

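play_rows(
  steps=[
    [[-0.05,0.17,0.16,0,-0.1,0,0],[-0.05,0.17,0.16,0,-0.1,0,0],[-0.05,0.17,0.16,0,-0.1,0,0]],
  ],
)

```text
t: 8.52
eef_pos: [0.5139, 0.0307, 0.037]
ee_rot: [-0.419, 0.895, 0.137, -0.063]
ft_force: [0.6, 0.1, 0.5]
gripper_width: 1.002
```

```bash
python3 - <<'E'
from k import *
print(cur()[0])
row(*pose([.5134,.0309,.038],.302,-40,.0))
E
```

```text
[0.51390689 0.0306663  0.03695169]
t 8.52 row [-0.014, 0.032, -0.013] [-0.021, -0.002, 0.023] rows needed 1 F [0.6 0.1 0.5] w 1.002
```

play_rows(
  steps=[
    [[0,0,0,0,0,0,255],[0,0,0,0,0,0,255],[0,0,0,0,0,0,255],[0,0,0,0,0,0,255],[0,0,0,0,0,0,255],[0,0,0,0,0,0,255],[0,0,0,0,0,0,255],[0,0,0,0,0,0,255]],
  ],
)

```text
t: 9.18
eef_pos: [0.5139, 0.0303, 0.0372]
ee_rot: [-0.418, 0.896, 0.137, -0.063]
ft_force: [-2.0, 3.4, 5.3]
gripper_width: 0.644
```

```bash
python3 - <<'E'
from k import *
print(cur()[0],cur()[2]['ft_force'],cur()[2]['gripper_width'])
row(*pose([.5134,.0309,.038],.302,-40,.0))
import cv2
a=manip.get_image('side')[:,:,::-1]; cv2.imwrite('pics/side5.png',a)
cv2.imwrite('pics/c6.png',cv2.resize(a[140:260,200:320],None,fx=5,fy=5))
E
```

```text
[0.51391089 0.03028956 0.03719103] [-1.95712891  3.43203285  5.33129214] 0.6443745167850632
t 9.18 row [-0.01, 0.03, 0.001] [-0.013, -0.008, 0.018] rows needed 1 F [-2.   3.4  5.3] w 0.644
```

View pics/c6.png

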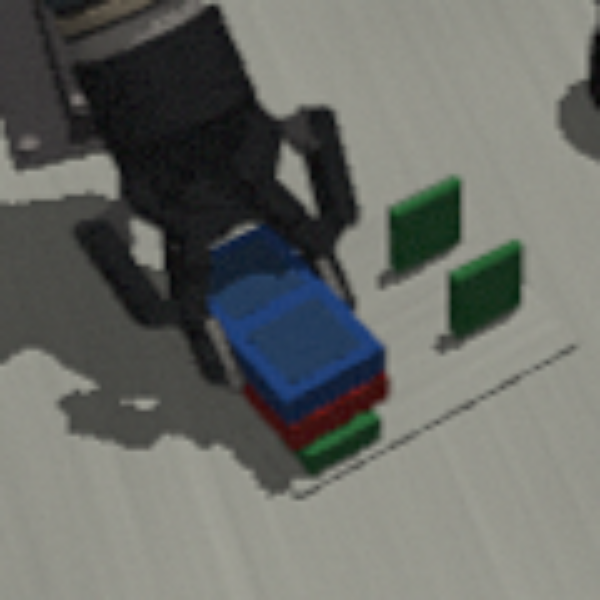

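```bash
cat >> k.py <<'E'
import json
def save(c,Rp,fn='grip.json'):
    p,R,s=cur(); json.dump([R.inv().apply(np.array(c)-p).tolist(),(R.inv()*Rp).as_quat().tolist()],open(fn,'w'))
def prow(c,Rp,fn='grip.json'):
    d,q=json.load(open(fn)); R=Rp*Ro.from_quat(q).inv(); p=np.array(c)-R.apply(d); return row(p,R)
def P(yaw,th): return Ro.from_euler('z',yaw)*Ro.from_euler('x',np.radians(th))
E
python3 - <<'E'
from k import *
save([.5134,.0306,.038],P(.302,0)); print(open('grip.json').read())
prow([.5134,.0306,.158],P(.302,0))
prow([.55,.04,.158],P(.302,40))
prow([.6141,.0603,.170],P(.293,90))
E
```

```text
[[-0.0004002851857605422, -0.0008814562689775845, -0.0001695986874198884], [-0.9060709339598474, -0.0005755752972361472, -0.0006651039018678584, -0.4231249094333812]]
t 9.23 row [0.007, -3.067, -2.568] [0.0, 0.0, 0.0] rows needed 3 F [-0.7  3.7  6.1] w 0.648
t 9.23 row [1.265, -3.035, -2.598] [8.0, 0.013, 0.006] rows needed 6 F [-0.7  3.7  6.1] w 0.648
t 9.23 row [3.507, -3.369, -2.839] [18.0, 0.143, 0.003] rows needed 13 F [-0.7  3.7  6.1] w 0.648
```

play_rows(
  steps=[
    [[0,-0.4,-0.35,0,0,0,255],[0,-1.1,-0.92,0,0,0,255],[0,-2.0,-1.67,0,0,0,255],[0,-2.7,-2.26,0.4,0,0,255],[0.1,-3.07,-2.57,1.2,0,0,255],[0.3,-3.07,-2.57,2.4,0,0,255],[0.6,-3.07,-2.58,3.7,0,0,255],[0.9,-3.05,-2.59,5.0,0,0,255],[1.1,-3.05,-2.6,6.4,0,0,255],[1.27,-3.04,-2.6,7.8,0,0,255]],
  ],
)

```text
t: 10.07
eef_pos: [0.5513, 0.0408, 0.1575]
ee_rot: [-0.69, 0.708, 0.11, -0.104]
ft_force: [-1.4, -1.4, -2.3]
gripper_width: 0.646
```

```bash
python3 - <<'E'
from k import *
print(cur()[0],cur()[2]['joint_pos'].round(2))
prow([.6141,.0603,.170],P(.293,90))
E
```

```text
[0.55133069 0.04076851 0.15748775] [-0.12  0.55  1.71 -0.03  0.87 -0.4 ]
t 10.07 row [2.207, -0.394, 0.012] [10.308, 0.15, -0.018] rows needed 8 F [-1.4 -1.4 -2.3] w 0.646
```

play_rows(
  steps=[
    [[0.3,-0.05,0,1.2,0,0,255],[0.55,-0.1,0,2.4,0,0,255],[0.8,-0.15,0,3.7,0.05,0,255],[1.1,-0.2,0,5.0,0.05,0,255],[1.4,-0.25,0,6.3,0.1,0,255],[1.7,-0.3,0,7.6,0.1,0,255],[1.9,-0.35,0,8.8,0.1,0,255],[2.1,-0.39,0,9.8,0.15,0,255],[2.2,-0.39,0,10.2,0.15,0,255],[2.2,-0.39,0,10.2,0.15,0,255]],
  ],
)

```text
t: 10.9
eef_pos: [0.6138, 0.0583, 0.1657]
ee_rot: [0.928, -0.345, -0.047, 0.136]
ft_force: [-0.0, -0.5, -1.0]
gripper_width: 0.643
```

play_rows(
  steps=[
    [[0,0,0,0,0,0,255],[0,0,0,0,0,0,255]],
  ],
)

```text
t: 11.07
eef_pos: [0.613, 0.0603, 0.1684]
ee_rot: [0.927, -0.346, -0.049, 0.137]
ft_force: [-0.2, 0.3, -1.8]
gripper_width: 0.648
```

```bash
python3 - <<'E'
from k import *
from h import ov,box,place,proj
import cv2
print(cur()[0],cur()[2]['joint_pos'].round(2))
prow([.6141,.0603,.170],P(.293,90))
prow([.6141,.0603,.110],P(.293,90))
a=np.ascontiguousarray(manip.get_image('side')[:,:,::-1]); cv2.imwrite('pics/side6.png',a)
d,q=json.load(open('grip.json')); p,R,s=cur(); c=p+R.apply(d); Rp=R*Ro.from_quat(q); print(c,Rp.as_matrix().round(3).tolist())
# pair box world: rotate
B=box(0,0,.028,.05,-.018,.018); Q=Rp.apply(B)+c
o=ov(a,'side',(220,90,110,110),[(Q,(0,0,0),(0,255,255)),(box(.105,.026,.02,.004,.004,.049),(.5136,.03,.293),(255,255,0)),(box(.105,-.026,.02,.004,.004,.049),(.5136,.03,.293),(255,255,0))],None,770)
cv2.imwrite('pics/c7.png',cv2.resize(o,(600,600)))
E
```

```text
[0.61303952 0.06031401 0.16837844] [-0.37  0.82  1.38  0.64  1.56 -0.88]
t 11.07 row [0.047, -0.014, 0.04] [0.183, -0.045, -0.032] rows needed 1 F [-0.2  0.3 -1.8] w 0.648
t 11.07 row [0.056, 1.294, -1.473] [0.183, -0.045, -0.032] rows needed 2 F [-0.2  0.3 -1.8] w 0.648
[0.61295982 0.0596784  0.16924989] [[0.957, -0.001, 0.289], [0.289, 0.017, -0.957], [-0.004, 1.0, 0.016]]
```

View pics/c7.png

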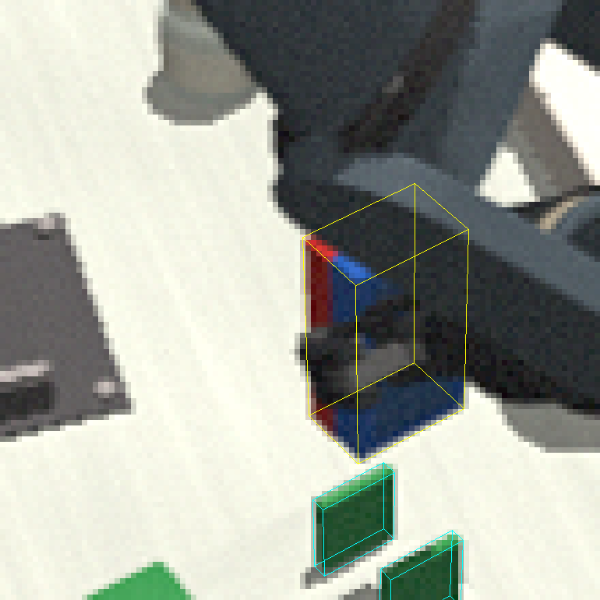

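play_rows(
  steps=[
    [[0.05,0.4,-0.45,0.18,0,0,255],[0.05,0.85,-0.95,0.18,0,0,255],[0.05,1.15,-1.3,0.18,0,0,255],[0.06,1.29,-1.47,0.18,-0.04,-0.03,255],[0.06,1.29,-1.47,0.18,-0.04,-0.03,255],[0.06,1.29,-1.47,0.18,-0.04,-0.03,255],[0.06,1.29,-1.47,0.18,-0.04,-0.03,255]],
  ],
)

```text
t: 11.7
eef_pos: [0.6154, 0.061, 0.1108]
ee_rot: [0.93, -0.338, -0.05, 0.136]
ft_force: [-1.7, 0.1, -0.7]
gripper_width: 0.646
```

```bash
python3 - <<'E'
from k import *
prow([.6141,.0603,.110],P(.293,90))
prow([.6141,.0603,.056],P(.293,90))
E
```

```text
t 11.7 row [-0.035, 0.038, -0.022] [0.001, 0.011, 0.016] rows needed 1 F [-1.7  0.1 -0.7] w 0.646
t 11.7 row [-0.039, 1.194, -1.402] [0.001, 0.011, 0.016] rows needed 2 F [-1.7  0.1 -0.7] w 0.646
```

play_rows(
  steps=[
    [[-0.04,0.35,-0.4,0,0,0,255],[-0.04,0.6,-0.7,0,0,0,255],[-0.04,0.85,-1.0,0,0,0,255],[-0.04,1.05,-1.22,0,0,0,255],[-0.04,1.19,-1.4,0,0,0,255],[-0.04,1.19,-1.4,0,0,0,255],[-0.04,1.19,-1.4,0,0,0,255]],
  ],
)

```text
t: 12.28
eef_pos: [0.6135, 0.061, 0.0539]
ee_rot: [0.93, -0.337, -0.049, 0.136]
ft_force: [-1.1, 0.5, -1.9]
gripper_width: 0.649
```

```bash
python3 - <<'E'
from k import *
print(cur()[0],cur()[2]['ft_force'])
prow([.6141,.0603,.056],P(.293,90))
prow([.6141,.0603,.053],P(.293,90))
E
```

```text
[0.61352698 0.06100786 0.05391462] [-1.06632693  0.48534746 -1.87468529]
t 12.28 row [0.025, -0.037, 0.041] [-0.01, -0.011, 0.004] rows needed 1 F [-1.1  0.5 -1.9] w 0.649
t 12.28 row [0.025, 0.027, -0.036] [-0.01, -0.011, 0.004] rows needed 1 F [-1.1  0.5 -1.9] w 0.649
```

play_rows(
  steps=[
    [[0,0.02,-0.025,0,0,0,255],[0,0.03,-0.036,0,0,0,255],[0,0.03,-0.036,0,0,0,255]],
  ],
)

```text
t: 12.53
eef_pos: [0.6137, 0.061, 0.0538]
ee_rot: [0.93, -0.337, -0.05, 0.136]
ft_force: [-0.6, -0.9, 2.2]
gripper_width: 0.648
```

play_rows(
  steps=[
    [[0,0.022,-0.026,0,0,0,255],[0,0.022,-0.026,0,0,0,255],[0,0.022,-0.026,0,0,0,255]],
  ],
)

```text
t: 12.78
eef_pos: [0.6137, 0.061, 0.0537]
ee_rot: [0.93, -0.337, -0.05, 0.136]
ft_force: [-0.3, -2.1, 5.0]
gripper_width: 0.649
```

play_rows(
  steps=[
    [[0,0,0,0,0,0,200],[0,0,0,0,0,0,160],[0,0,0,0,0,0,120],[0,0,0,0,0,0,60],[0,0,0,0,0,0,0],[0,0,0,0,0,0,0],[0,0,0,0,0,0,0]],
  ],
)

```text
t: 13.37
eef_pos: [0.6136, 0.0613, 0.0521]
ee_rot: [0.93, -0.338, -0.05, 0.136]
ft_force: [0.8, -0.7, -0.1]
gripper_width: 1.003
```

```bash
python3 - <<'E'
from k import *
import cv2
p,R,s=cur();print(p)
row(p+np.array([0,0,.07]),R)
a=np.ascontiguousarray(manip.get_image('side')[:,:,::-1]); cv2.imwrite('pics/side7.png',a)
cv2.imwrite('pics/c8.png',cv2.resize(a[110:230,210:350],None,fx=5,fy=5))
E
```

```text
[0.61361043 0.06128968 0.05207876]
t 13.37 row [0.001, -1.497, 1.79] [0.0, 0.0, 0.0] rows needed 2 F [ 0.8 -0.7 -0.1] w 1.003
```

View pics/c8.png

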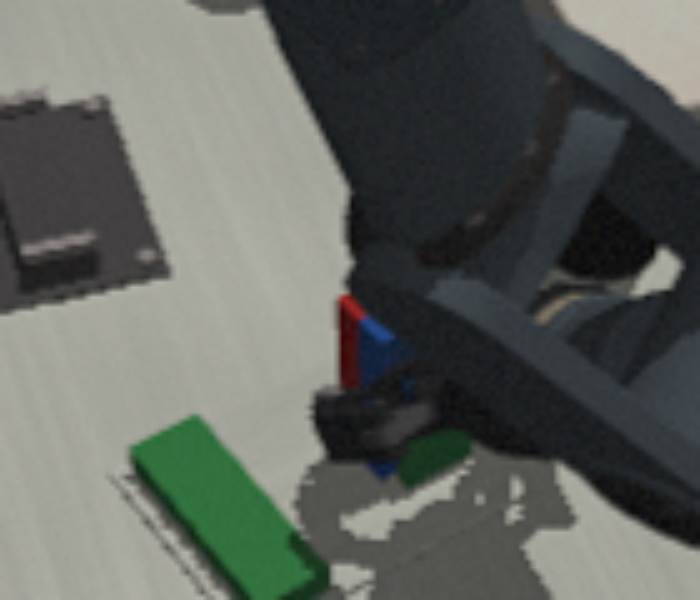

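play_rows(
  steps=[
    [[0,-0.8,0.9,0,0,0,0],[0,-1.6,1.9,0,0,0,0],[0,-2.1,2.5,-0.5,0,0,0],[0,-2.4,2.85,-1.5,0,0,0],[0,-2.4,2.85,-2.8,0,0,0],[0,-2.4,2.85,-4.2,0,0,0],[0,-2.4,2.85,-5.6,0,0,0],[0,-2.4,2.85,-7.0,0,0,0],[0,-2.4,2.85,-8.4,0,0,0],[0,-2.4,2.85,-9.8,0,0,0]],
  ],
)

```text
t: 14.25
eef_pos: [0.6142, 0.0606, 0.1653]
ee_rot: [0.704, -0.695, -0.103, 0.102]
ft_force: [-0.8, 0.5, -0.7]
gripper_width: 1.0
```

```bash
python3 - <<'E'
from k import *
import cv2
from h import ov,box
p,R,s=cur();print(p)
row(*pose([.6141,.0603,.165],.293,-50))
a=np.ascontiguousarray(manip.get_image('side')[:,:,::-1]); cv2.imwrite('pics/side8.png',a)
o=ov(a,'side',(230,110,100,100),[],None,600)
cv2.imwrite('pics/c9.png',o)
E
```

```text
[0.61423665 0.06063989 0.16531239]
t 14.25 row [-0.008, 0.052, -0.061] [-10.15, -0.044, 0.026] rows needed 8 F [-0.8  0.5 -0.7] w 1.0
```

View pics/c9.png

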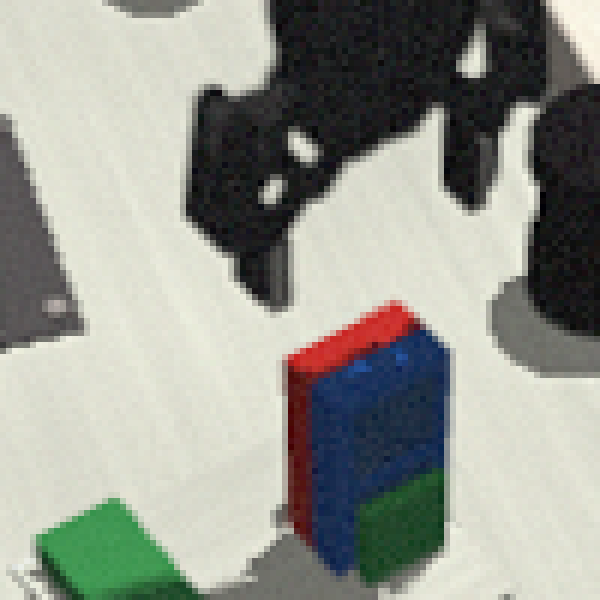

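```bash
python3 - <<'E'
from h import *
a=cv2.imread('pics/side8.png')
roi=(268,150,50,62)
m=(colmask(a,'red',roi)|colmask(a,'blue',roi)|colmask(a,'green',roi)).astype(np.uint8)
n,l,st,_=cv2.connectedComponentsWithStats(m,connectivity=4); m=(l==1+np.argmax(st[1:,4])).astype(float)
J=(.5136,.03,.293); F=[place(box(.105,s*.026,.02,.004,.004,.049),J) for s in(-1,1)]
f0=np.maximum.reduce([render('side',[f],(0,0,0),roi) for f in F])
B=[box(0,0,.028,.018,.004,.104)]
def cost(p): return np.sum((np.maximum(render('side',B,p,roi),f0)-m)**2)
x0=np.array([.6141,.0603,.293])
r=minimize(cost,x0,method='Nelder-Mead',options=dict(initial_simplex=x0+np.array([[0,0,0],[.006,0,0],[0,.006,0],[0,0,.08]])))
print(r.x,r.fun,m.sum())
o=ov(a,'side',roi,[(B[0],r.x,(0,255,255))]+[(f,(0,0,0),(255,255,0)) for f in F],m,500); cv2.imwrite('pics/c10.png',o)
E
```

```text
[0.61497902 0.06144511 0.32748362] 57.104682814302194 1012.0
```

View pics/c10.png

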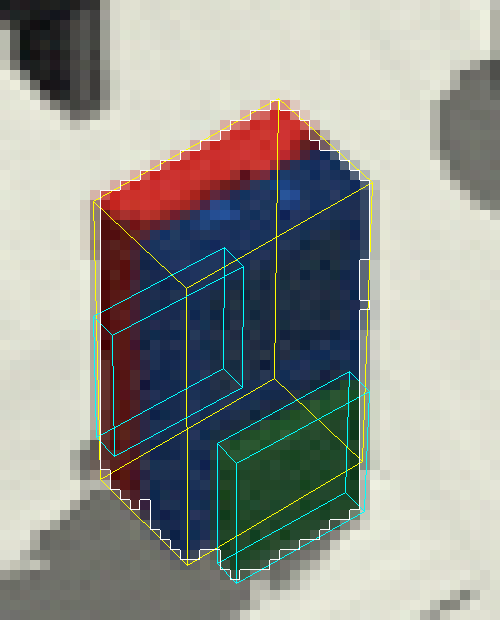

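play_rows(
  steps=[
    [[0,0.03,-0.03,-1.3,0,0,0],[0,0.05,-0.06,-2.7,0,0,0],[0,0.05,-0.06,-4.1,0,0,0],[0,0.05,-0.06,-5.5,0,0,0],[0,0.05,-0.06,-6.9,-0.04,0,0],[0,0.05,-0.06,-8.3,-0.04,0,0],[0,0.05,-0.06,-9.5,-0.04,0,0],[0,0.05,-0.06,-10.1,-0.04,0.03,0],[0,0.05,-0.06,-10.1,-0.04,0.03,0],[0,0.05,-0.06,-10.1,-0.04,0.03,0]],
  ],
)

```text
t: 15.13
eef_pos: [0.6137, 0.0591, 0.1613]
ee_rot: [-0.344, 0.928, 0.135, -0.054]
ft_force: [0.5, 0.1, -0.0]
gripper_width: 0.999
```

```bash
python3 - <<'E'
from k import *
print(cur()[0])
row(*pose([.6141,.0608,.165],.293,-50))
row(*pose([.6141,.0608,.09],.293,-50))
E
```

```text
[0.61365126 0.05907372 0.16127398]
t 15.13 row [0.03, -0.053, -0.062] [-0.142, 0.051, -0.054] rows needed 1 F [ 0.5  0.1 -0. ] w 0.999
t 15.13 row [0.046, 1.578, 1.833] [-0.142, 0.051, -0.054] rows needed 2 F [ 0.5  0.1 -0. ] w 0.999
```

play_rows(
  steps=[
    [[0.04,0.5,0.6,0,0,0,0],[0.04,1.0,1.2,0,0,0,0],[0.04,1.4,1.65,0,0,0,0],[0.04,1.5,1.8,0,0,0,0],[0.04,1.5,1.8,0,0,0,0],[0.04,1.5,1.8,0,0,0,0]],
  ],
)

```text
t: 15.63
eef_pos: [0.6154, 0.0594, 0.0932]
ee_rot: [-0.343, 0.928, 0.136, -0.051]
ft_force: [-0.3, -0.9, -0.3]
gripper_width: 1.001
```

```bash
python3 - <<'E'
from k import *
print(cur()[0])
row(*pose([.6141,.0608,.09],.293,-50))
row(*pose([.6141,.0608,.054],.293,-50))
E
```

```text
[0.61543498 0.0594184  0.09315957]
t 15.63 row [-0.029, 0.092, 0.116] [-0.119, 0.007, -0.033] rows needed 1 F [-0.3 -0.9 -0.3] w 1.001
t 15.63 row [-0.026, 0.873, 1.028] [-0.119, 0.007, -0.033] rows needed 1 F [-0.3 -0.9 -0.3] w 1.001
```

play_rows(
  steps=[
    [[-0.03,0.3,0.35,-0.1,0,0,0],[-0.03,0.6,0.7,-0.1,0,0,0],[-0.03,0.86,1.01,-0.1,0,-0.03,0],[-0.03,0.86,1.01,-0.1,0,-0.03,0],[-0.03,0.86,1.01,-0.1,0,-0.03,0],[-0.03,0.86,1.01,-0.1,0,-0.03,0]],
  ],
)

```text
t: 16.13
eef_pos: [0.6141, 0.06, 0.0528]
ee_rot: [-0.339, 0.929, 0.138, -0.051]
ft_force: [0.2, 0.1, -0.4]
gripper_width: 0.997
```

```bash
python3 - <<'E'
from k import *
print(cur()[0])
row(*pose([.6141,.0608,.054],.293,-50))
import cv2
from h import ov
a=np.ascontiguousarray(manip.get_image('side')[:,:,::-1]); cv2.imwrite('pics/side9.png',a)
cv2.imwrite('pics/c11.png',ov(a,'side',(230,110,100,100),[],None,600))
E
```

```text
[0.61407166 0.06002265 0.05279171]
t 16.13 row [0.008, 0.022, -0.015] [-0.015, 0.024, 0.007] rows needed 1 F [ 0.2  0.1 -0.4] w 0.997
```

View pics/c11.png

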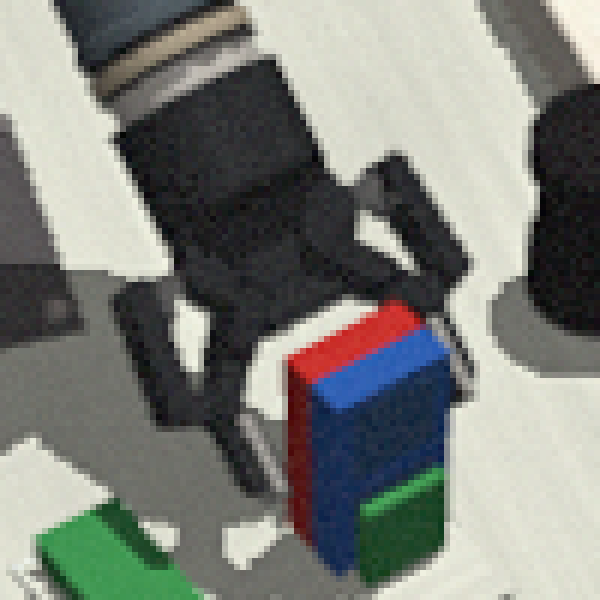

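play_rows(
  steps=[
    [[0,0,0,0,0,0,255],[0,0,0,0,0,0,255],[0,0,0,0,0,0,255],[0,0,0,0,0,0,255],[0,0,0,0,0,0,255],[0,0,0,0,0,0,255],[0,0,0,0,0,0,255],[0,0,0,0,0,0,255]],
  ],
)

```text
t: 16.85
eef_pos: [0.6143, 0.0601, 0.0532]
ee_rot: [-0.339, 0.929, 0.138, -0.051]
ft_force: [-0.2, 1.0, 5.8]
gripper_width: 0.642
```

```bash
python3 - <<'E'
from k import *
p,R,s=cur();print(p,s['ft_force'],s['gripper_width'])
row(p+np.array([0,0,.11]),R)
E
```

```text
[0.61426159 0.06014733 0.05320376] [-0.17318553  1.01362543  5.82798435] 0.6421133194535529
t 16.85 row [-0.002, -2.359, -2.807] [0.0, 0.0, 0.0] rows needed 3 F [-0.2  1.   5.8] w 0.642
```

play_rows(
  steps=[
    [[0,-0.2,-0.24,0,0,0,255],[0,-0.6,-0.71,0,0,0,255],[0,-1.1,-1.31,0,0,0,255],[0,-1.7,-2.02,0,0,0,255],[0,-2.2,-2.62,0,0,0,255],[0,-2.36,-2.8,0,0,0,255],[0,-2.36,-2.8,0,0,0,255],[0,-2.36,-2.8,0,0,0,255]],
  ],
)

```text
t: 17.52
eef_pos: [0.6134, 0.0602, 0.1615]
ee_rot: [-0.34, 0.929, 0.137, -0.051]
ft_force: [0.2, 0.3, -1.6]
gripper_width: 0.646
```

```bash
python3 - <<'E'
from h import *
from k import cur
p,R,s=cur(); print(p)
a=np.ascontiguousarray(manip.get_image('side')[:,:,::-1]); cv2.imwrite('pics/side10.png',a)
c=p+np.array([.6141-.6143,.0608-.0601,.054-.0532]); print(c)
B=box(0,0,.028,.018,c[2]-.05,c[2]+.05)
cv2.imwrite('pics/c12.png',ov(a,'side',(230,70,100,100),[(B,(c[0],c[1],.293),(0,255,255))],None,700)[:600])
E
```

```text
[0.61336408 0.06022016 0.16146521]
[0.61316408 0.06092016 0.16226521]
```

View pics/c12.png

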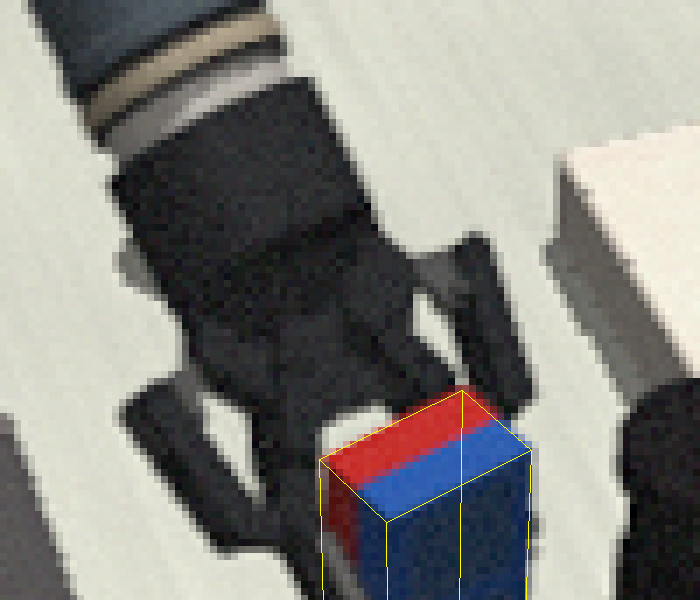

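```bash
python3 - <<'E'
from k import *
p,R,s=cur()
save(p+np.array([-.0002,.0007,.0008]),P(.293,90))
prow([.547,.174,.18],P(.13,135))
prow([.4803,.2886,.14],P(-.03,180))
E
```

```text
t 17.57 row [-1.006, -3.655, 2.297] [8.985, 1.691, 0.847] rows needed 7 F [ 0.8 -0.2 -2. ] w 0.646
t 17.57 row [-2.012, -6.105, 6.099] [17.836, 4.07, 0.28] rows needed 13 F [ 0.8 -0.2 -2. ] w 0.646
```

play_rows(
  steps=[
    [[-0.1,-0.37,0.23,0.9,0.17,0.08,255],[-0.2,-0.73,0.46,1.8,0.34,0.17,255],[-0.3,-1.1,0.69,2.7,0.51,0.25,255],[-0.4,-1.46,0.92,3.6,0.68,0.34,255],[-0.5,-1.83,1.15,4.5,0.85,0.42,255],[-0.6,-2.19,1.38,5.4,1.01,0.51,255],[-0.7,-2.56,1.61,6.3,1.18,0.59,255],[-0.8,-2.92,1.84,7.2,1.35,0.68,255],[-0.9,-3.29,2.07,8.1,1.52,0.76,255],[-1.0,-3.65,2.3,9.0,1.69,0.85,255]],
  ],
)

```text
t: 18.4
eef_pos: [0.5467, 0.1745, 0.1783]
ee_rot: [-0.677, 0.733, 0.048, -0.046]
ft_force: [-0.2, -0.7, -2.5]
gripper_width: 0.645
```

```bash
python3 - <<'E'
from k import *
print(cur()[0])
prow([.4803,.2886,.14],P(-.03,180))
E
```

```text
[0.54668798 0.17451712 0.17834292]
t 18.4 row [-1.68, 0.976, 4.181] [8.94, 1.767, -0.629] rows needed 7 F [-0.2 -0.7 -2.5] w 0.645
```

play_rows(
  steps=[
    [[-0.17,0.1,0.42,0.95,0.18,-0.06,255],[-0.34,0.2,0.84,1.9,0.35,-0.13,255],[-0.5,0.3,1.26,2.8,0.53,-0.19,255],[-0.7,0.4,1.7,3.75,0.7,-0.26,255],[-0.85,0.5,2.15,4.7,0.9,-0.32,255],[-1.05,0.6,2.6,5.6,1.1,-0.4,255],[-1.25,0.7,3.1,6.6,1.3,-0.46,255],[-1.45,0.85,3.6,7.6,1.5,-0.53,255],[-1.6,0.95,4.0,8.4,1.65,-0.6,255],[-1.68,0.98,4.18,8.9,1.77,-0.63,255]],
  ],
)

```text
t: 19.23
eef_pos: [0.479, 0.2888, 0.1376]
ee_rot: [0.906, -0.423, 0.006, -0.012]
ft_force: [0.1, 0.5, -1.2]
gripper_width: 0.646
```

play_rows(
  steps=[
    [[0,0,0,0,0,0,255],[0,0,0,0,0,0,255],[0,0,0,0,0,0,255]],
  ],
)

```text
t: 19.48
eef_pos: [0.482, 0.2885, 0.1396]
ee_rot: [0.905, -0.425, 0.003, -0.013]
ft_force: [-0.4, -0.4, -0.9]
gripper_width: 0.651
```

```bash
python3 - <<'E'
from k import *
from h import ov,box
import cv2
prow([.4803,.2886,.14],P(-.03,180)); prow([.4803,.2886,.075],P(-.03,180))
a=np.ascontiguousarray(manip.get_image('side')[:,:,::-1]); cv2.imwrite('pics/side11.png',a)
b=np.ascontiguousarray(manip.get_image('top')[:,:,::-1]); cv2.imwrite('pics/top11.png',b)
d,q=json.load(open('grip.json')); p,R,s=cur(); c=p+R.apply(d); Rp=R*Ro.from_quat(q); print(c,Rp.as_matrix().round(3).tolist())
Q=Rp.apply(box(0,0,.028,.05,-.018,.018))+c
o=ov(a,'side',(160,80,100,100),[(Q,(0,0,0),(0,255,255)),(box(0,0,.02,.064,.004,.02),(.4803,.2886,-.03),(255,255,0))],None,600)
o2=ov(b,'top',(140,180,100,100),[(Q,(0,0,0),(0,255,255)),(box(0,0,.02,.064,.004,.02),(.4803,.2886,-.03),(255,255,0))],None,600)
cv2.imwrite('pics/c13.png',o);cv2.imwrite('pics/c13t.png',o2)
E
```

```text
t 19.48 row [-0.058, 0.025, 0.014] [0.088, 0.038, 0.033] rows needed 1 F [-0.4 -0.4 -0.9] w 0.651
t 19.48 row [-0.07, 1.692, -1.371] [0.088, 0.038, 0.033] rows needed 2 F [-0.4 -0.4 -0.9] w 0.651
[0.48235396 0.28798977 0.14110299] [[1.0, -0.029, 0.006], [-0.029, -1.0, -0.007], [0.006, 0.007, -1.0]]
```

View pics/c13.png

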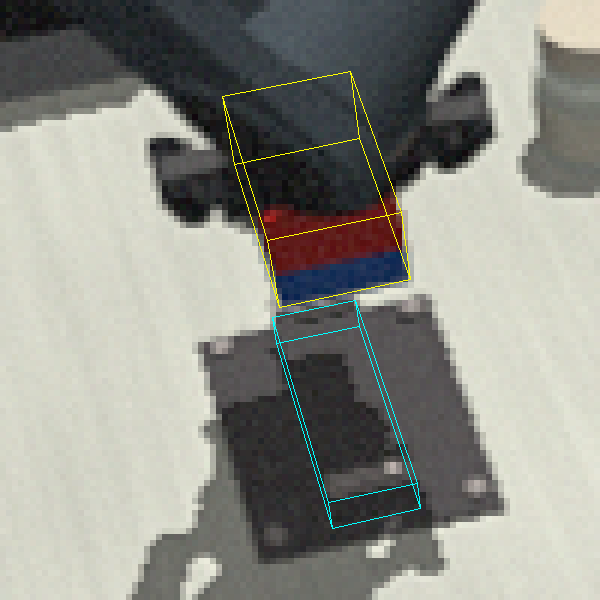

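View pics/c13t.png

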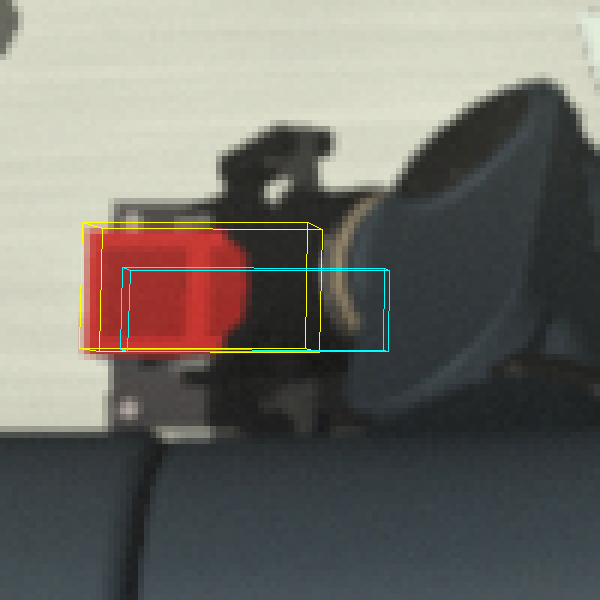

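play_rows(
  steps=[
    [[-0.07,0.5,-0.4,0.05,0.03,0.03,255],[-0.07,1.0,-0.8,0.09,0.03,0.03,255],[-0.07,1.4,-1.15,0.09,0.03,0.03,255],[-0.07,1.69,-1.37,0.09,0.03,0.03,255],[-0.07,1.69,-1.37,0.09,0.03,0.03,255],[-0.07,1.69,-1.37,0.09,0.03,0.03,255]],
  ],
)

```text
t: 20.08
eef_pos: [0.4804, 0.2899, 0.0751]
ee_rot: [0.907, -0.42, 0.004, -0.012]
ft_force: [0.9, 0.4, -1.3]
gripper_width: 0.646
```

```bash
python3 - <<'E'
from k import *
prow([.4803,.2886,.075],P(-.03,180));prow([.4803,.2886,.0405],P(-.03,180))
E
```

```text
t 20.08 row [-0.003, 0.009, -0.03] [-0.018, 0.015, 0.009] rows needed 1 F [ 0.9  0.4 -1.3] w 0.646
t 20.08 row [-0.006, 0.887, -0.773] [-0.018, 0.015, 0.009] rows needed 1 F [ 0.9  0.4 -1.3] w 0.646
```

play_rows(
  steps=[
    [[0,0.3,-0.27,0,0,0,255],[0,0.55,-0.5,0,0,0,255],[0,0.75,-0.66,0,0,0,255],[0,0.88,-0.77,0,0,0,255],[0,0.88,-0.77,0,0,0,255],[0,0.88,-0.77,0,0,0,255]],
  ],
)

```text
t: 20.58
eef_pos: [0.4804, 0.2893, 0.0403]
ee_rot: [0.907, -0.42, 0.004, -0.012]
ft_force: [0.1, -0.0, -2.0]
gripper_width: 0.647
```

```bash
python3 - <<'E'
from k import *
print(cur()[0])
prow([.4803,.2886,.0405],P(-.03,180));prow([.4803,.2886,.038],P(-.03,180))
E
```

```text
[0.48035097 0.28928626 0.0402696 ]
t 20.58 row [-0.001, 0.015, -0.008] [-0.022, 0.014, 0.013] rows needed 1 F [ 0.1 -0.  -2. ] w 0.647
t 20.58 row [-0.002, 0.079, -0.062] [-0.022, 0.014, 0.013] rows needed 1 F [ 0.1 -0.  -2. ] w 0.647
```

play_rows(
  steps=[
    [[0,0.03,-0.025,0,0,0,255],[0,0.06,-0.05,0,0,0,255],[0,0.08,-0.065,0,0,0,255],[0,0.08,-0.065,0,0,0,255]],
  ],
)

```text
t: 20.92
eef_pos: [0.4805, 0.2893, 0.0386]
ee_rot: [0.908, -0.419, 0.004, -0.013]
ft_force: [-0.6, -3.2, 9.8]
gripper_width: 0.643
```

play_rows(
  steps=[
    [[0,0,0,0,0,0,200],[0,0,0,0,0,0,160],[0,0,0,0,0,0,120],[0,0,0,0,0,0,60],[0,0,0,0,0,0,0],[0,0,0,0,0,0,0],[0,0,0,0,0,0,0]],
  ],
)

```text
t: 21.5
eef_pos: [0.4803, 0.2893, 0.0369]
ee_rot: [0.907, -0.42, 0.004, -0.012]
ft_force: [0.4, -0.5, -0.2]
gripper_width: 0.998
```

```bash
python3 - <<'E'
from k import *
p,R,s=cur(); print(p)
row(p+np.array([0,-.01,.11]),toolR(-.03,0))
a=R.as_matrix()[:,1]; print(a)
E
```

```text
[0.48025115 0.28933937 0.03689145]
t 21.5 row [0.019, -3.013, 2.116] [-8.056, 0.055, 0.015] rows needed 6 F [ 0.4 -0.5 -0.2] w 0.998
[ 0.01895775  0.6462422  -0.76289687]
```

play_rows(
  steps=[
    [[0,-0.7,0,0,0,0,0],[0,-1.6,0,0,0,0,0],[0,-2.6,0.5,0,0,0,0],[0,-3.0,1.2,-1.3,0,0,0],[0,-3.0,1.7,-2.7,0,0,0],[0,-3.0,2.1,-4.1,0,0,0],[0,-3.0,2.1,-5.5,0,0,0],[0,-3.0,2.1,-6.9,0,0,0],[0,-3.0,2.1,-8.05,0.05,0,0],[0,-3.0,2.1,-8.05,0.05,0,0]],
  ],
)

```text
t: 22.33
eef_pos: [0.4799, 0.2791, 0.1473]
ee_rot: [-0.705, 0.709, -0.01, 0.012]
ft_force: [-1.0, 0.4, -1.0]
gripper_width: 0.998
```

```bash
python3 - <<'E'
from k import *
from h import ov,box
import cv2
p,R,s=cur(); print(p)
a=np.ascontiguousarray(manip.get_image('side')[:,:,::-1]); cv2.imwrite('pics/side12.png',a)
S=(.4803,.2886,-.03)
o=ov(a,'side',(180,110,80,80),[(box(0,0,.028,.05,.02,.038),S,(255,255,0)),(box(0,0,.028,.05,.038,.056),S,(0,255,255))],None,560)
cv2.imwrite('pics/c14.png',np.hstack([ov(a,'side',(180,110,80,80),[],None,400),cv2.resize(o,(400,400))]))
E
```

```text
[0.47992628 0.27911869 0.14731117]
```

View pics/c14.png

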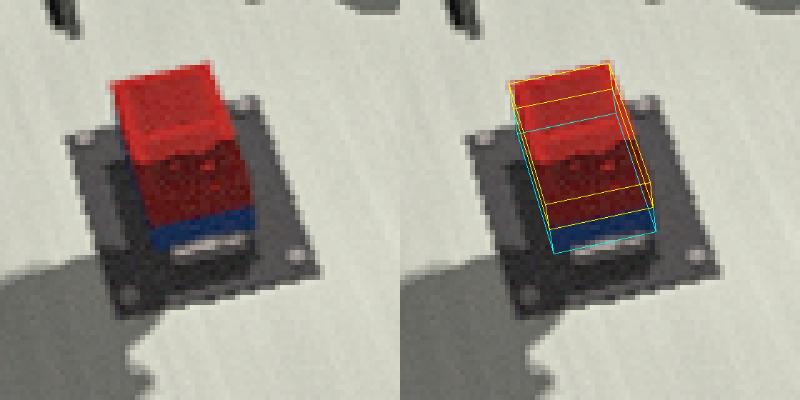

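```bash
python3 - <<'E'
from k import *
row([.4803,.2886,.085],toolR(-.03,0)); row([.4803,.2886,.063],toolR(-.03,0))
E
```

```text
t 22.38 row [-0.026, 2.081, 0.231] [0.08, 0.021, 0.077] rows needed 2 F [1.8 2.7 0.4] w 1.002
t 22.38 row [-0.031, 2.814, 0.236] [0.08, 0.021, 0.077] rows needed 3 F [1.8 2.7 0.4] w 1.002
```

play_rows(
  steps=[
    [[-0.03,0.7,0.23,0.08,0.02,0.08,0],[-0.03,1.4,0.23,0.08,0.02,0.08,0],[-0.03,2.0,0.23,0.08,0.02,0.08,0],[-0.03,2.1,0.23,0.08,0.02,0.08,0],[-0.03,2.1,0.23,0.08,0.02,0.08,0],[-0.03,2.1,0.23,0.08,0.02,0.08,0]],
  ],
)

```text
t: 22.88
eef_pos: [0.4791, 0.2859, 0.0834]
ee_rot: [0.71, -0.704, 0.014, -0.009]
ft_force: [-0.2, 0.5, 0.5]
gripper_width: 0.999
```

```bash
python3 - <<'E'
from k import *
row([.4803,.2886,.063],toolR(-.03,0))
E
```

```text
t 22.88 row [0.042, 0.679, 0.087] [-0.09, -0.027, -0.072] rows needed 1 F [-0.2  0.5  0.5] w 0.999
```

play_rows(
  steps=[
    [[0.04,0.3,0.09,-0.09,-0.03,-0.07,0],[0.04,0.55,0.09,-0.09,-0.03,-0.07,0],[0.04,0.68,0.09,-0.09,-0.03,-0.07,0],[0.04,0.68,0.09,-0.09,-0.03,-0.07,0],[0.04,0.68,0.09,-0.09,-0.03,-0.07,0]],
  ],
)

```text
t: 23.3
eef_pos: [0.48, 0.2889, 0.0626]
ee_rot: [-0.707, 0.707, -0.01, 0.01]
ft_force: [0.1, 0.7, -0.0]
gripper_width: 0.999
```

```bash
python3 - <<'E'
from k import *
print(cur()[0],cur()[2]['ft_force']);row([.4803,.2886,.063],toolR(-.03,0))
E
```

```text
[0.47997019 0.28885649 0.06259976] [ 0.07145383  0.68077881 -0.04437065]
t 23.3 row [0.011, -0.013, -0.008] [0.008, 0.009, -0.003] rows needed 1 F [ 0.1  0.7 -0. ] w 0.999
```

play_rows(
  steps=[
    [[0,-0.01,0,0,0,0,255],[0,-0.01,0,0,0,0,255],[0,-0.01,0,0,0,0,255],[0,-0.01,0,0,0,0,255],[0,-0.01,0,0,0,0,255],[0,-0.01,0,0,0,0,255],[0,-0.01,0,0,0,0,255],[0,-0.01,0,0,0,0,255]],
  ],
  squeeze=45,
)

```text
t: 23.97
eef_pos: [0.4805, 0.289, 0.0639]
ee_rot: [-0.707, 0.707, -0.01, 0.011]
ft_force: [-0.7, -1.4, 5.7]
gripper_width: 0.635
```

```bash
python3 - <<'E'
from k import *
import cv2
from h import ov
print(cur()[0],cur()[2]['ft_force'])
a=np.ascontiguousarray(manip.get_image('side')[:,:,::-1]); cv2.imwrite('pics/side13.png',a)
cv2.imwrite('pics/c15.png',ov(a,'side',(180,110,80,80),[],None,560))
E
```

```text
[0.48053733 0.28900511 0.06391012] [-0.67002897 -1.41414951  5.73278998]
```

View pics/c15.png

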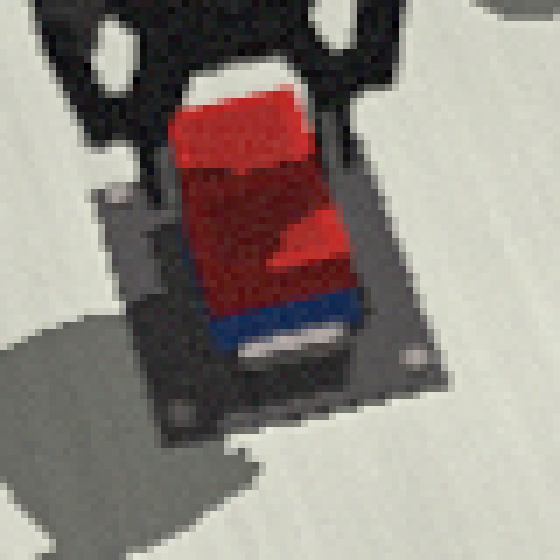

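Lift straight up slowly.

play_rows(
  steps=[
    [[0,-0.1,0,0,0,0,255],[0,-0.25,0,0,0,0,255],[0,-0.5,0,0,0,0,255],[0,-0.9,0,0,0,0,255],[0,-1.5,0,0,0,0,255],[0,-2.3,0,0,0,0,255],[0,-3.2,0,0,0,0,255],[0,-4.0,0,0,0,0,255],[0,-4.0,0,0,0,0,255],[0,-4.0,0,0,0,0,255]],
  ],
)

```text
t: 24.85
eef_pos: [0.4809, 0.2893, 0.1849]
ee_rot: [0.707, -0.707, 0.009, -0.012]
ft_force: [0.2, 0.0, -1.3]
gripper_width: 0.636
```

```bash
python3 - <<'E'
from k import *
import cv2
from h import ov
p,R,s=cur(); print(p)
a=np.ascontiguousarray(manip.get_image('side')[:,:,::-1]); cv2.imwrite('pics/side14.png',a)
cv2.imwrite('pics/c16.png',ov(a,'side',(170,80,100,100),[],None,600))
row([.50,.0,.2],toolR(.1,0)); row([.4985,-.319,.12],toolR(.213,0))
E
```

```text
[0.48091824 0.28926415 0.184879  ]
t 24.9 row [0.952, -0.547, -9.606] [0.005, -1.481, 0.008] rows needed 7 F [-0.7  0.1 -1.1] w 0.633
t 24.9 row [1.211, 2.124, -20.236] [0.005, -2.776, 0.008] rows needed 15 F [-0.7  0.1 -1.1] w 0.633
```

View pics/c16.png

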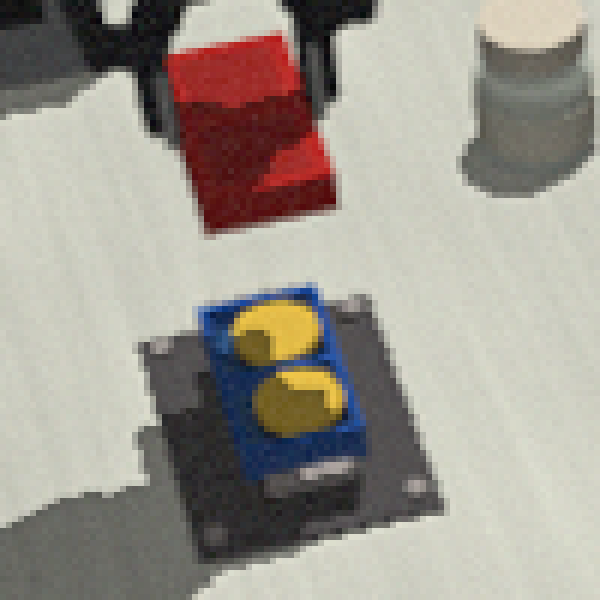

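play_rows(
  steps=[
    [[0.1,-0.05,-0.9,0,-0.15,0,255],[0.2,-0.1,-1.9,0,-0.3,0,255],[0.3,-0.2,-3.0,0,-0.45,0,255],[0.4,-0.25,-4.1,0,-0.6,0,255],[0.5,-0.3,-5.2,0,-0.8,0,255],[0.6,-0.35,-6.3,0,-1.0,0,255],[0.7,-0.4,-7.4,0,-1.15,0,255],[0.8,-0.45,-8.5,0,-1.3,0,255],[0.95,-0.5,-9.6,0,-1.48,0,255],[1.0,-0.5,-10.7,0,-1.6,0,255]],
  ],
)

```text
t: 25.73
eef_pos: [0.5001, -0.0343, 0.197]
ee_rot: [0.706, -0.706, -0.038, 0.04]
ft_force: [1.0, 0.3, -0.8]
gripper_width: 0.636
```

```bash
python3 - <<'E'
from k import *
p,R,s=cur(); print(p)
row([.4985,-.319,.12],toolR(.213,0))
E
```

```text
[ 0.50007184 -0.03425045  0.19701213]
t 25.73 row [-1.097, 2.565, -9.429] [-0.007, -1.17, -0.023] rows needed 8 F [ 1.   0.3 -0.8] w 0.636
```

play_rows(
  steps=[
    [[-0.1,0.3,-1.05,0,-0.13,0,255],[-0.25,0.6,-2.1,0,-0.26,0,255],[-0.37,0.9,-3.2,0,-0.4,0,255],[-0.5,1.2,-4.3,0,-0.5,0,255],[-0.63,1.5,-5.4,0,-0.65,0,255],[-0.75,1.8,-6.5,0,-0.8,0,255],[-0.9,2.1,-7.6,0,-0.95,0,255],[-1.0,2.35,-8.6,0,-1.1,0,255],[-1.1,2.5,-9.3,0,-1.17,0,255],[-1.1,2.5,-9.4,0,-1.17,0,255]],
  ],
)

```text
t: 26.57
eef_pos: [0.4979, -0.3204, 0.1206]
ee_rot: [0.703, -0.703, -0.073, 0.074]
ft_force: [0.8, -0.3, 0.1]
gripper_width: 0.633
```

play_rows(
  steps=[
    [[0,0,0,0,0,0,255],[0,0,0,0,0,0,255]],
  ],
)

```text
t: 26.73
eef_pos: [0.498, -0.3153, 0.1222]
ee_rot: [0.704, -0.702, -0.074, 0.076]
ft_force: [-0.5, -0.1, -1.3]
gripper_width: 0.639
```

```bash
python3 - <<'E'
from k import *
p,R,s=cur(); print(p)
row([.4985,-.319,.04],toolR(.213,0)); row([.4985,-.319,.0295],toolR(.213,0))
E
```

```text
[ 0.49799668 -0.31527339  0.12224029]
t 26.73 row [-0.005, 2.741, -0.133] [-0.033, -0.012, -0.02] rows needed 2 F [-0.5 -0.1 -1.3] w 0.639
t 26.73 row [-0.004, 3.091, -0.134] [-0.033, -0.012, -0.02] rows needed 3 F [-0.5 -0.1 -1.3] w 0.639
```

play_rows(
  steps=[
    [[0,0.8,-0.13,0,0,0,255],[0,1.6,-0.13,0,0,0,255],[0,2.3,-0.13,0,0,0,255],[0,2.74,-0.13,-0.03,0,0,255],[0,2.74,-0.13,-0.03,0,0,255],[0,2.9,-0.13,-0.03,0,0,255],[0,3.0,-0.13,-0.03,0,0,255],[0,3.08,-0.13,-0.03,0,0,255],[0,3.08,-0.13,-0.03,0,0,255]],
  ],
)

```text
t: 27.48
eef_pos: [0.5002, -0.3205, 0.0316]
ee_rot: [-0.702, 0.704, 0.075, -0.075]
ft_force: [-0.0, 1.0, -0.6]
gripper_width: 0.638
```

play_rows(
  steps=[
    [[0,0.05,0,0,0,0,255],[0,0.09,0,0,0,0,255],[0,0.09,0,0,0,0,255],[0,0.09,0,0,0,0,255]],
  ],
)

```text
t: 27.82
eef_pos: [0.5002, -0.3209, 0.029]
ee_rot: [-0.702, 0.705, 0.075, -0.074]
ft_force: [0.5, 0.1, 2.1]
gripper_width: 0.636
```

play_rows(
  steps=[
    [[0,0.03,0,0,0,0,255],[0,0.03,0,0,0,0,255]],
  ],
)

```text
t: 27.98
eef_pos: [0.5002, -0.3209, 0.0289]
ee_rot: [-0.702, 0.705, 0.075, -0.074]
ft_force: [-1.5, 1.8, 9.1]
gripper_width: 0.637
```

Seated with 9 N; release and rise.

play_rows(
  steps=[
    [[0,0,0,0,0,0,200],[0,0,0,0,0,0,120],[0,0,0,0,0,0,0],[0,0,0,0,0,0,0],[0,0,0,0,0,0,0],[0,-0.6,0,0,0,0,0],[0,-1.6,0,0,0,0,0],[0,-2.8,0,0,0,0,0],[0,-4,0,0,0,0,0],[0,-4,0,0,0,0,0]],
  ],
)

```text
t: 28.82
eef_pos: [0.5031, -0.3231, 0.154]
ee_rot: [-0.698, 0.708, 0.078, -0.072]
ft_force: [0.7, -1.2, 1.3]
gripper_width: 0.997
```

play_rows(
  steps=[
    [[0,-1,1,0,0,0,0],[0,-2,2,0,0,0,0],[0,-2,3,0,0,0,0],[0,-2,4,0,0,0,0],[0,-2,5,0,0,0,0],[0,-2,5,0,0,0,0],[0,-2,5,0,0,0,0]],
  ],
)

```text
t: 29.4
eef_pos: [0.4674, -0.1719, 0.2067]
ee_rot: [-0.702, 0.704, 0.076, -0.076]
ft_force: [0.5, -1.4, 0.7]
gripper_width: 1.001
```

```bash
python3 - <<'E'
from h import *
from k import cur
print(cur()[0])
a=np.ascontiguousarray(manip.get_image('side')[:,:,::-1]); cv2.imwrite('pics/side15.png',a)
b=np.ascontiguousarray(manip.get_image('top')[:,:,::-1]); cv2.imwrite('pics/top15.png',b)
IM={'side':a,'top':b}
st=(195,120,50,50); tt=(155,205,60,55)
x,y,w,h=st
def stm(n,r):
    i=IM[n][r[1]:r[1]+r[3],r[0]:r[0]+r[2]].astype(int); return big(colmask(IM[n],'blue',r)|((i[...,2]>1.5*i[...,0]+10)&(i[...,1]>1.3*i[...,0])))
for cams in(('side',),('top',)):
    p,f=fit([box(0,0,.028,.05,.02,.038)],[.48,.288,0],{n:({'side':st,'top':tt}[n],stm(n,{'side':st,'top':tt}[n])) for n in cams}); print('blue',cams,p,f)
    rr={'side':(255,295,90,80),'top':(345,190,80,60)}
    p,f=fit([box(0,0,.028,.05,.003,.021)],[.498,-.319,.2],{n:(rr[n],big(colmask(IM[n],'red',rr[n]))) for n in cams}); print('red',cams,p,f)
cv2.imwrite('pics/c17.png',np.hstack([ov(a,'side',st,[],None,400)[:400],cv2.resize(ov(a,'side',(245,285,110,110),[],None,440),(400,400))]))
E
```

```text
[ 0.46742407 -0.17187535  0.20666806]
blue ('side',) [0.34555556 0.31096296 0.42407407] 180.0
red ('side',) [ 0.50134243 -0.32099585  0.23310876] 109.24192233756247
blue ('top',) [ 0.47816523  0.28712626 -0.02493226] 2.6471510957324105
red ('top',) [ 0.50551863 -0.33083451 -0.01378799] 389.03975394079197
```

View pics/c17.png

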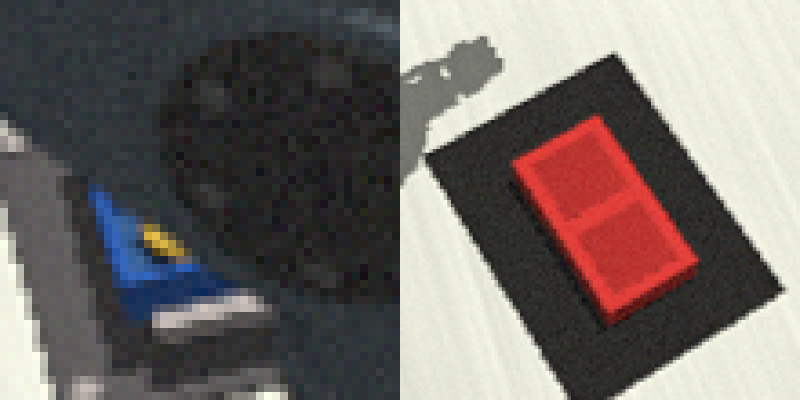

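View pics/top15.png

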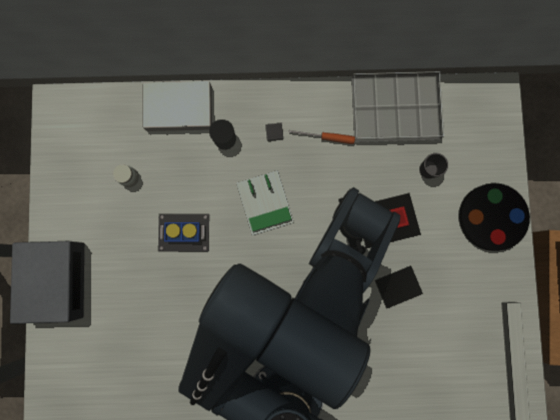

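```bash
python3 - <<'E'
from workcell import manip
print(manip.sign_off())
E
```

```text
the job is handed in; nothing more can be done
None
```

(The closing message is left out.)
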